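# One chilling ball in each tumbler

### The job

Set up the drinks: put one steel chilling ball, and only one, into every copper tumbler. Stand each tumbler in turn on the drip tray under the dispenser's spout, draw the gate just far enough to let one ball roll down into it, then stand the tumbler upright on the black service mat. Leave the spare balls in the hopper, push the gate fully home when the last tumbler is served, and do not disturb the other things on the bar.

Things in the scene. Friction and masses are not known exactly. Their poses are not given: they have to be found in the camera images.
- dispenser: Chilling-ball dispenser, fixed, 231 mm long along its own y, 66 to 110 mm deep, 289 mm tall; origin on the bar top below the middle of its hopper, z up. On four posts stands a clear hopper with a fixed lid: four bays in a row, centres at y = -85.5, -28.5, 28.5 and 85.5 mm (54 mm wide inside), one ball in each. Their common floor is the sliding gate, top at z = 231 mm.
- gate (a joint): Gate opening in m: 0 fully home, 0.230 most; starts 0 to 0.010. It slides along the dispenser's +y, away from the spout, against 3 N of friction and stays where left. It uncovers the bays in turn, the one by the spout first: a ball drops once 54 to 57 mm of its bay are open, the next 57 mm on: 0.064 frees one ball, 0.121 two, 0.178 three. A ball rolls out within 2 s.
- gate_knob (a point): Middle of the black upright knob on the gate's tongue: 24 mm across, 34 mm tall (243 to 277 mm above the bar top, this point at 260). With the gate home it stands at x = 0, y = 165.5 mm in the dispenser's frame, with 38 mm free between it and the hopper; it moves with the gate.
- spout_lip (a point): Middle of the lip of the open steel chute that slopes down below the gate towards the dispenser's -y: x = 0, y = -190 mm in the dispenser's frame, 124 mm above the bar top (its sheet is 3 mm thick); the chute is 62 mm wide there, its side walls rise to 151 mm. Balls roll off here towards -y.
- under_spout (a point): Where the centre of a tumbler's underside should be (within about 10 mm) to catch a ball: on the drip tray, 12 mm above the bar top, at x = 0, y = -225 mm in the dispenser's frame. The tray, part of the dispenser, is 130 mm square round this point. The lip then overhangs the near rim by 13 mm, 14 mm above it: come in from the -y side.
- mat: Black rubber service mat, fixed, 140 mm along its x, 400 mm along its y, 6 mm thick; origin in the middle of its underside.
- tumbler1: Straight double-walled copper tumbler, 96 mm across the rim (90 at the foot), 95 mm tall, walls 8 mm thick, inner floor 8 mm up, 0.26 kg; origin at the centre of its underside, z up. The wall can be pinched from above anywhere on the rim. Two or three tumblers are there.
- tumbler2: Straight double-walled copper tumbler, 96 mm across the rim (90 at the foot), 95 mm tall, walls 8 mm thick, inner floor 8 mm up, 0.26 kg; origin at the centre of its underside, z up. The wall can be pinched from above anywhere on the rim. Two or three tumblers are there.
- tumbler3: Straight double-walled copper tumbler, 96 mm across the rim (90 at the foot), 95 mm tall, walls 8 mm thick, inner floor 8 mm up, 0.26 kg; origin at the centre of its underside, z up. The wall can be pinched from above anywhere on the rim. Two or three tumblers are there.
- ball1_center (a point): Centre of a steel chilling ball, 50 mm across, 90 g; starts in bay 1 counted from the spout. In a tumbler its centre is about 33 mm above the tumbler's underside.
- ball2_center (a point): Centre of a steel chilling ball, 50 mm across, 90 g; starts in bay 2 counted from the spout. In a tumbler its centre is about 33 mm above the tumbler's underside.
- ball3_center (a point): Centre of a steel chilling ball, 50 mm across, 90 g; starts in bay 3 counted from the spout. In a tumbler its centre is about 33 mm above the tumbler's underside.
- ball4_center (a point): Centre of a steel chilling ball, 50 mm across, 90 g; starts in bay 4 counted from the spout. In a tumbler its centre is about 33 mm above the tumbler's underside.
- shot_glass: Bystander: frosted acrylic shot glass, 50 mm across, 62 mm tall; origin at its underside. Not to be disturbed.
- reamer: Bystander: lime-green plastic citrus reamer, dish 116 mm across, 58 mm tall; origin at its underside. Not to be disturbed.
- jigger: Bystander: steel hourglass jigger, 46 mm across, 80 mm tall; origin at its underside. Not to be disturbed.
- muddler: Bystander: bamboo muddler lying down, 240 mm long, 34 mm thick; origin at its underside. Not to be disturbed.
- bitters: Bystander: amber bitters bottle, 52 mm across, 140 mm tall; origin at its underside. Not to be disturbed.
- coasters: Bystander: stack of round cork coasters, 96 mm across, 26 mm high; origin at its underside. Not to be disturbed.
- ice_scoop: Bystander: steel ice scoop lying behind the dispenser, about 240 mm long, 46 mm high; origin at its underside. Not to be disturbed.
There are look-alikes about, which are no part of the job. Leave any blue or purple look-alike of the tumbler1 alone.

How it is judged:
By the outcome, as a careful person would: the job done as asked, in the order asked, and still so for the second after the job is handed in, with the robot touching nothing.
Of tumbler1, tumbler2, tumbler3 only 2 to 3 are there at a start; the rules pass over those that are not, and their reading is None.
At some moment in a run one of tumbler1, tumbler2, tumbler3 may be knocked a few centimetres aside while the robot is not near it.
It also fails if it takes over 210 s, if anything falls off the work surface, if the arm or the gripper's body presses on something with over 40 N, if the wrist force passes 120 N, or if a joint passes its speed limit or range.

### The arm

A 6-joint arm with a two-finger parallel gripper is mounted at the origin on the work surface. World frame = base frame: x ahead of the robot, y to its left, z up, the work surface at z = 0. Lengths are in m, angles in rad, forces in N, time in s.
With the tool pointing down it reaches from about 0.3 to 0.875 m from the base axis. Payload 4.2 kg.
Tool frame: the origin (TCP) lies on the front face of the gripper's body, between the roots of the fingers; the fingertips stand 73 mm ahead of it and the grasp point (between the pads) lies 54 mm ahead of it; z points along the fingers, y is the direction in which the jaws open and shut (so a half turn about z gives the same grasp; the last joint's range is limited). The gripper opens to 85 mm and grips with 20 to 120 N. Pads are 22 mm wide; open, the fingers measure 114 mm over their backs; the gripper's body (76 mm by 85 mm) begins 54 mm behind the grasp point. The pads swing forward as they close: fully open they stand 13 mm farther back than shut.
Start: joints at [1.266, 0.32, 1.565, -0, 1.257, -0.02], TCP at [0.162, 0.552, 0.304] pointing down, gripper open.
Joint ranges: [-3.11, 3.11], [-0.84, 2.01], [0.21, 2.61], [-1.34, 4.49], [0.05, 2.63], [-2.56, 2.56]. Speed limits (rad/s): [2.57, 2.57, 3.14, 3.14, 3.14, 3.14].

### API

Orientations are given as a 3x3 rotation matrix whose columns are the frame's x, y, z axes.
In Python, from cell import readout, grab_frame, workorder gives the robot as it stands. The module is installed in compiled form; this text tells all that it offers.
- The arm moves only by the shell command python3 -m jog 'ROWS' [FORCE]. ROWS is text: rows parted by semicolons, each of 7 numbers parted by spaces: the shift along the world's x, y, z in m, then the turn, a rotation vector about the world's x, y, z in degrees, then the opening, from -1 (shut) to 1 (fully open), so that 0 is half open. In form: dx dy dz wx wy wz grip; .... A call has 1 to 8 rows; each row is the pose to reach, as a shift and turn from the pose commanded when the call began; what a row does not reach only later rows make up. A row lasts 1/12 s, in which the tool goes at most 41.7 mm and 7.16 degrees, less where a joint would pass 70% of its speed; a pose out of reach is approached as far as the arm can. A call with a gripper value outside its range is refused whole. The fingers move at their own pace and stop on an object; FORCE is the grip in N (left out, the last holds). Time passes only in rows, so rows that repeat a pose let the fingers close. It gives the time, the measured TCP pose, the force and the opening at its end, in the units of the state.
- readout.state(): the state, without advancing time (a new reading comes with each control period).
- grab_frame(name): name is "side" or "top"; returns a dict with "image" (480x640x3 uint8, red, green, blue), "vertical_fov" (degrees; the focal length in pixels is half the picture's height over the tangent of half this angle, whatever the lens; pixels are square), "cx", "cy" (the principal point, pixels), "dist_coeffs" ([k1, k2, p1, p2, k3] as OpenCV has them; the pictures are not rectified), "cam_to_world" (4x4, takes a point from camera to world coordinates). Camera axes: x right, y up, looking along -z (the intrinsics and any distortion apply to the point x, -y, -z); pixel columns grow to the right and rows downward; lengths in m; the calibration is good to about 2 mm. A picture is of the moment at which its call begins. There is no depth.
- workorder.finish_job(): hands the job in, once; it reports no verdict.
The state is a dict: "time": time; "joint_pos": joint angles; "dq": joint speeds; "joint_torque": joint torques, N m; "tool_pos": TCP position; "tcp_rot": TCP orientation; "ft_force": force on the tool from outside, world axes, zero at the start; "moment": the same for the moment, N m; "grip_width": opening from 0.0 (shut) to 1.0 (fully open).
Only numpy, scipy, OpenCV 4.12 (cv2) and the standard library are available. Lean on these libraries where they do the work, as an engineer would, in place of code of your own. Each camera call takes 0.05 s, during which the arm holds its last target. There are 200 camera calls.

## Working session

There is one attempt and no reset: what is moved stays moved. The work goes in short steps, Python scripts to look and compute and a shell command to move; the robot and the scene stay as the last step left them, time stands still between calls to the robot, and variables do not carry over. Pictures are saved under pics/ and viewed, about 12 in all and at most 16, crops included, and the job is handed in when it is done.

```bash
mkdir -p pics; cat > h.py <<'E'
import numpy as np, cv2
from cell import readout, grab_frame
def cam(n):
    f=grab_frame(n); h=f["image"].shape[0]
    F=h/2/np.tan(np.radians(f["vertical_fov"])/2)
    K=np.array([[F,0,f["cx"]],[0,F,f["cy"]],[0,0,1]])
    return f["image"],K,np.array(f["dist_coeffs"],float),np.array(f["cam_to_world"])
def ray(c,uv):
    p=cv2.undistortPoints(np.array(uv,float).reshape(-1,1,2),c[1],c[2]).reshape(-1,2)
    d=np.c_[p[:,0],-p[:,1],-np.ones(len(p))]@c[3][:3,:3].T
    return c[3][:3,3],d
def onz(c,uv,z):
    o,d=ray(c,uv); z=np.broadcast_to(z,len(d)); return o+d*((z-o[2])/d[:,2])[:,None]
def proj(c,P):
    P=np.array(P,float).reshape(-1,3); q=(P-c[3][:3,3])@c[3][:3,:3]; q=q*[1,-1,-1]
    return cv2.projectPoints(q,np.zeros(3),np.zeros(3),c[1],c[2])[0].reshape(-1,2)
def save(c,name,box=None,s=1):
    im=c[0]
    if box: im=im[box[1]:box[3],box[0]:box[2]]
    im=cv2.resize(im,None,fx=s,fy=s,interpolation=cv2.INTER_CUBIC)
    cv2.imwrite("pics/"+name,im[:,:,::-1])
E
python3 - <<'E'
from h import *
for n in("top","side"):
    c=cam(n); save(c,n+"0.png",s=1.25); print(n,c[1].round(1).tolist(),c[2],c[3].round(3).tolist())
s=readout.state(); print(s)
E
```

```text
top [[448.4, 0.0, 322.1], [0.0, 448.4, 239.8], [0.0, 0.0, 1.0]] [-0.00872499  0.          0.          0.          0.        ] [[0.014, 0.991, -0.136, 0.368], [-1.0, 0.013, -0.01, -0.114], [-0.008, 0.136, 0.991, 1.288], [0.0, 0.0, 0.0, 1.0]]
side [[539.8, 0.0, 321.3], [0.0, 539.8, 249.3], [0.0, 0.0, 1.0]] [-0.15028934  0.          0.          0.          0.        ] [[0.778, 0.395, -0.488, -0.254], [-0.628, 0.46, -0.628, -1.116], [-0.024, 0.795, 0.606, 1.149], [0.0, 0.0, 0.0, 1.0]]
{'time': 0.1, 'joint_pos': array([ 1.26603091e+00,  3.20232096e-01,  1.56554337e+00,  3.25586471e-05,
        1.25739195e+00, -1.99871519e-02]), 'dq': array([ 0.00030857, -0.0002489 , -0.0026196 , -0.00050639, -0.00249083,
       -0.00229706]), 'joint_torque': array([-1.52938874e-04, -4.16400254e+01, -2.34703320e+01, -1.74789864e-05,
        4.74144181e-03,  1.05328456e-05]), 'tool_pos': array([0.16143713, 0.5515567 , 0.30316917]), 'tcp_rot': array([[-9.59721130e-01,  2.80953912e-01, -5.02082213e-04],
       [ 2.80954354e-01,  9.59719971e-01, -1.49289542e-03],
       [ 6.24235168e-05, -1.57382547e-03, -9.99998760e-01]]), 'ft_force': array([-0.02322641, -0.55053907, -0.02406459]), 'moment': array([-0.01480257,  0.00270364, -0.00560638]), 'grip_width': 0.9984991485676444}
```

View pics/top0.png

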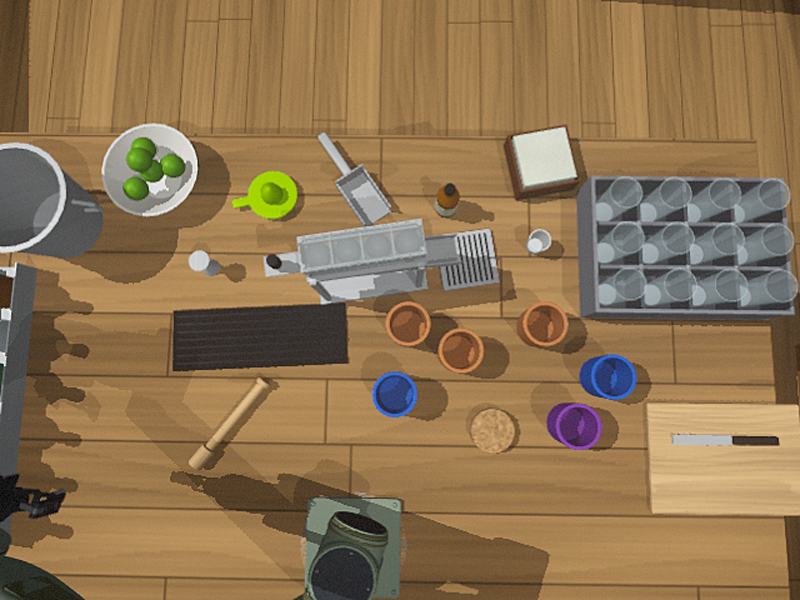

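View pics/side0.png

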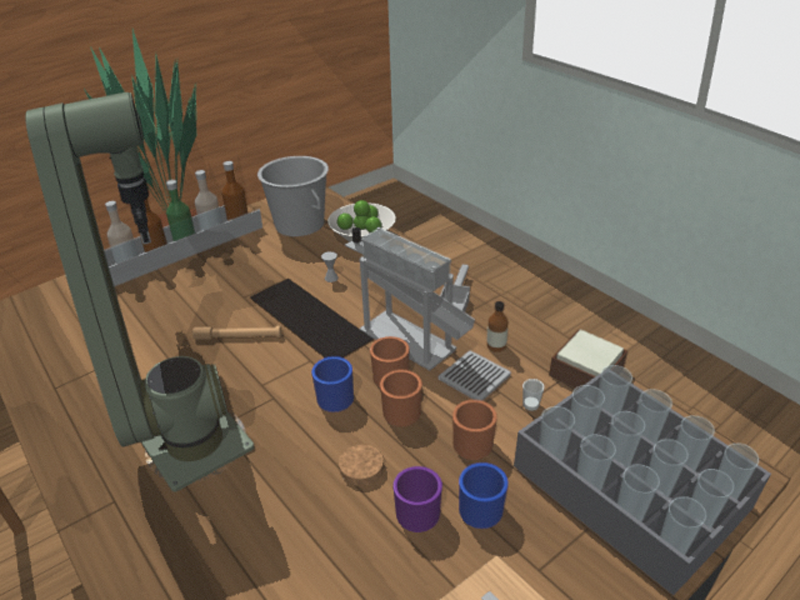

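Candidates in the top picture (800x600 scale):
- Copper tumblers: (408,323), (461,350) and (543,324).
- Look-alikes, excluded: blue (395,393), blue (608,376) and purple (575,426).

The mat is at about (260,337), the knob at (273,262) and the tray at (468,258). I'll measure these next.

```bash
cat >> h.py <<'E'
from scipy.optimize import minimize
T=np.linspace(0,2*np.pi,60)
def hull(c,x,y,z0=0):
    P=np.r_[np.c_[x+.048*np.cos(T),y+.048*np.sin(T),0*T+z0+.095],np.c_[x+.045*np.cos(T),y+.045*np.sin(T),0*T+z0]]
    return cv2.convexHull(proj(c,P).astype(np.float32))
def copper(c):
    hsv=cv2.cvtColor(c[0],cv2.COLOR_RGB2HSV).astype(int)
    m=((hsv[...,0]<=10)&(hsv[...,1]>110)&(hsv[...,2]>60)).astype(np.uint8)
    return cv2.morphologyEx(m,cv2.MORPH_OPEN,np.ones((3,3),np.uint8))
def cents(c,z0=0,amin=500):
    "each copper blob: xy of the tumbler whose silhouette has the same bounding box + fit residual"
    out=[]
    for k in cv2.findContours(copper(c),cv2.RETR_EXTERNAL,cv2.CHAIN_APPROX_NONE)[0]:
        a=cv2.contourArea(cv2.convexHull(k))
        if a<amin: continue
        b=cv2.boundingRect(k); mid=np.array([b[0]+(b[2]-1)/2,b[1]+(b[3]-1)/2])
        bb=np.array([b[0],b[1],b[0]+b[2]-1,b[1]+b[3]-1],float)
        x,y=onz(c,[mid],z0+.047)[0][:2]
        def f(v):
            h=hull(c,v[0],v[1],z0)[:,0]; return np.r_[h.min(0),h.max(0)]-bb
        from scipy.optimize import least_squares
        r=least_squares(f,[x,y],diff_step=1e-3,x_scale=.01)
        out.append((r.x.round(4),f(r.x).round(1),mid,a))
    return out
E
python3 - <<'E'
from h import *
c=cam("top"); d=cam("side")
for n,q in(("top",c),("side",d)):
    for o in cents(q): print(n,*o)
save(c,"disp.png",(200,165,410,250),3.8)
# mat corners
g=cv2.cvtColor(c[0],cv2.COLOR_RGB2GRAY); m=(g<62).astype(np.uint8); m[:235]=0;m[305:]=0;m[:,:130]=0;m[:,285:]=0
k=max(cv2.findContours(m,cv2.RETR_EXTERNAL,cv2.CHAIN_APPROX_NONE)[0],key=cv2.contourArea)
r=cv2.minAreaRect(k);bx=cv2.boxPoints(r);P=onz(c,bx,.006);print("mat",P.round(3).tolist(),P.mean(0),np.linalg.norm(np.diff(P,axis=0),axis=1))
E
```

```text
mat [[0.511, 0.438, 0.006], [0.536, 0.033, 0.006], [0.398, 0.022, 0.006], [0.372, 0.422, 0.006]] [0.45408733 0.22863179 0.006     ] [0.4064099  0.13897986 0.40049671]
```

View pics/disp.png

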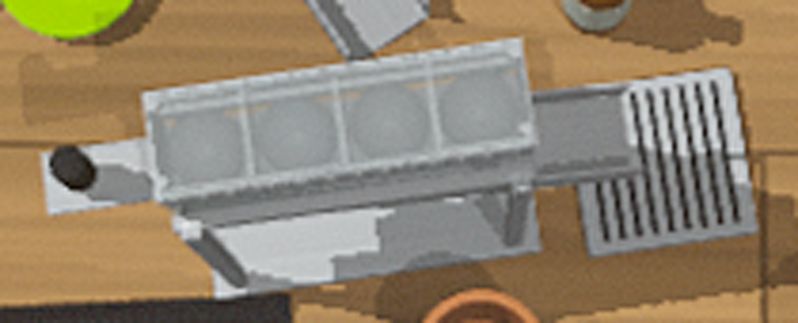

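```bash
python3 - <<'E'
from h import *
from scipy.optimize import least_squares
c=cam("top"); 
L=np.array([[.033,.1155,.289],[.033,-.1155,.289],[-.033,-.1155,.289],[-.033,.1155,.289],[.065,-.29,.012],[-.065,-.29,.012],[-.065,-.16,.012]])
uv=np.array([[143,93],[520,38],[537,130],[158,196],[732,68],[757,232],[590,255]])/3.8+[200,165]
def W(v,P): cs,s=np.cos(v[2]),np.sin(v[2]); return np.c_[v[0]+cs*P[:,0]-s*P[:,1],v[1]+s*P[:,0]+cs*P[:,1],P[:,2]]
r=least_squares(lambda v:(proj(c,W(v,L))-uv).ravel(),[.6,-.03,.15],loss='soft_l1')
print(r.x,np.degrees(r.x[2]));print((proj(c,W(r.x,L))-uv).round(1).tolist())
kn=np.array([[72,157]])/3.8+[200,165]; k=onz(c,kn,.277)[0]; d=k[:2]-r.x[:2]; a=r.x[2]
print("knob",k,"local",np.cos(a)*d[0]+np.sin(a)*d[1],-np.sin(a)*d[0]+np.cos(a)*d[1])
print("under",W(r.x,np.array([[0,-.225,.012],[0,.1655,.26],[0,-.19,.124]])).round(4).tolist())
hsv=cv2.cvtColor(c[0],cv2.COLOR_RGB2HSV)
for u,v in((326,245),(326,262),(369,268),(369,283),(435,246),(420,230),(310,295),(326,290)): print(u,v,hsv[v,u],end=' ')
E
```

```text
[ 0.60542237 -0.02723346  0.15561407] 8.916029325854181
[[-0.2, -0.7], [0.5, -0.3], [0.2, 3.4], [-0.8, 0.3], [-0.2, -0.5], [0.6, -0.2], [-0.1, 0.1]]
knob [0.5813143  0.13552419 0.277     ] local 0.0014085163364768241 0.16452740930237936
under [[0.6403, -0.2495, 0.012], [0.5798, 0.1363, 0.26], [0.6349, -0.2149, 0.124]]
326 245 [ 10 144  94] 326 262 [ 12 165 119] 369 268 [ 10 149  96] 369 283 [ 13 166 118] 435 246 [ 12 177  98] 420 230 [ 17 130 171] 310 295 [ 17 138 150] 326 290 [ 17 130 163]
```

```bash
sed -i "s/(hsv\[...,0\]<=10)&(hsv\[...,1\]>110)&(hsv\[...,2\]>60)/(hsv[...,0]<=14)\&(hsv[...,1]>120)\&(hsv[...,2]>45)/" h.py; python3 - <<'E'
from h import *
for n in("top","side"):
    c=cam(n)
    for o in cents(c): print(n,*o)
    im=np.array(c); cv2.imwrite
    o=c[0].copy(); o[copper(c)>0]=[0,255,0]; save((o,),n+"m.png",(230,170,500,330) if n=="top" else (240,180,460,400),1.5)
a=cv2.imread("pics/topm.png");b=cv2.imread("pics/sidem.png");b=cv2.resize(b,(a.shape[1],int(b.shape[0]*a.shape[1]/b.shape[1])));cv2.imwrite("pics/m.png",np.vstack([a,b])[:600])
E
```

```text
top [ 0.4256 -0.2255] [-0.5 -0.2  0.5  0.1] [368. 280.] 1041.0
top [ 0.4848 -0.4079] [-0.9 -0.3  0.9  0.3] [434. 259.] 1150.5
top [ 0.481  -0.1139] [-0.5 -0.3  0.5  0.3] [326.5 259. ] 1030.5Traceback (most recent call last):
  File "<stdin>", line 5, in <module>
ValueError: setting an array element with a sequence. The requested array has an inhomogeneous shape after 1 dimensions. The detected shape was (4,) + inhomogeneous part.
```

```bash
python3 -m jog '0.108 -0.236 0 0 0 -51.6 -0.2;0.108 -0.236 0 0 0 -51.6 -0.2;0.108 -0.236 0 0 0 -51.6 -0.2;0.108 -0.236 0 0 0 -51.6 -0.2;0.108 -0.236 0 0 0 -51.6 -0.2;0.108 -0.236 0 0 0 -51.6 -0.2;0.108 -0.236 0 0 0 -51.6 -0.2;0.108 -0.236 0 0 0 -51.6 -0.2' 60
python3 -m jog '0.109 -0.236 0 0 0 -51.6 -0.2;0.109 -0.236 0 0 0 -51.6 -0.2;0.109 -0.236 0 0 0 -51.6 -0.2;0.109 -0.236 0 0 0 -51.6 -0.2;0.109 -0.236 0 0 0 -51.6 -0.2;0.109 -0.236 0 0 0 -51.6 -0.2;0.109 -0.236 0 0 0 -51.6 -0.2;0.109 -0.236 0 0 0 -51.6 -0.2'
python3 -m jog '0.109 -0.237 -0.05 0 0 -51.6 -0.2;0.109 -0.237 -0.05 0 0 -51.6 -0.2;0.109 -0.237 -0.05 0 0 -51.6 -0.2;0.109 -0.237 -0.05 0 0 -51.6 -0.2;0.109 -0.237 -0.05 0 0 -51.6 -0.2;0.109 -0.237 -0.05 0 0 -51.6 -0.2;0.109 -0.237 -0.05 0 0 -51.6 -0.2;0.109 -0.237 -0.05 0 0 -51.6 -0.2'
cat >> h.py <<'E'
def pose():
    s=readout.state(); R=s["tcp_rot"]; print("t%.2f tcp %s jaw %.1f z %s F %s g %.3f j6 %.2f"%(s["time"],s["tool_pos"].round(4),np.degrees(np.arctan2(R[1,1],R[0,1])),R[:,2].round(3),s["ft_force"].round(1),s["grip_width"],s["joint_pos"][5]))
E
python3 - <<'E'
from h import *
pose(); d=cam("side")
for o in cents(d): print(*o)
o=d[0].copy()
for x,y in((.481,-.1139),(.4256,-.2255),(.4848,-.4079)):
    cv2.polylines(o,[hull(d,x,y).astype(int)],True,(0,255,0))
save((o,),"side1.png",(230,150,470,410),2.3)
E
```

```text
time: 0.97
tool_pos: [0.2703, 0.3131, 0.3042]
tcp_rot: [[-0.368, 0.93, 0.001], [0.93, 0.368, -0.0], [-0.001, 0.0, -1.0]]
ft_force: [0.1, 0.1, 0.2]
grip_width: 0.4
time: 1.63
tool_pos: [0.3796, 0.0771, 0.3041]
tcp_rot: [[0.502, 0.865, 0.001], [0.865, -0.502, -0.001], [-0.0, 0.001, -1.0]]
ft_force: [0.0, 0.8, -0.3]
grip_width: 0.4
time: 2.3
tool_pos: [0.4888, -0.1606, 0.2527]
tcp_rot: [[0.989, 0.146, -0.001], [0.146, -0.989, -0.001], [-0.001, 0.001, -1.0]]
ft_force: [0.2, 0.3, 0.4]
grip_width: 0.401
t2.30 tcp [ 0.4888 -0.1606  0.2527] jaw -81.6 z [-0.001 -0.001 -1.   ] F [0.2 0.3 0.4] g 0.401 j6 1.09
[ 0.489  -0.4071] [-0.8 -1.9  0.8  1.6] [380.  342.5] 1120.0
[ 0.4482 -0.1791] [  3.1  13.3  -3.  -11.8] [315.5 305. ] 1888.5
[0.6324 0.9289] [ 5.   0.4 -5.   0. ] [194.  156.5] 677.5
[0.619  1.3067] [ 145.1  118.9 -145.6  -94.6] [156.5 119.5] 57863.5
```

View pics/side1.png

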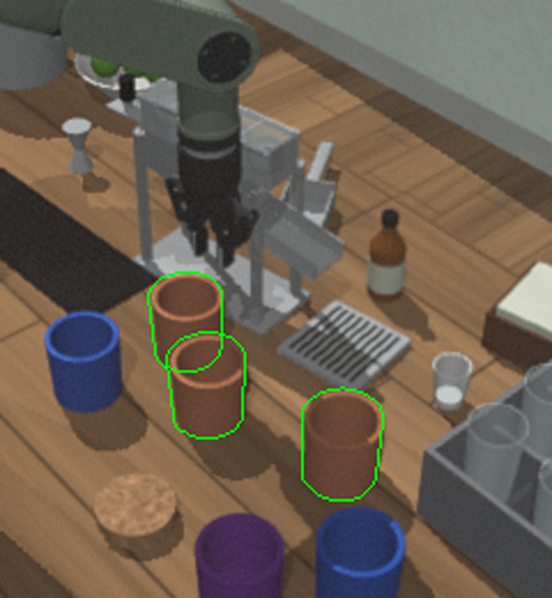

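The crop shows copper tumblers at (187,320), (207,385) and (342,445). The outlines I projected from the top fit lie on all three, so the choice stands. Gripping the first one now.

```bash
python3 -m jog '-0.001 0.003 -0.04 0 0 0.4 -0.2;-0.001 0.003 -0.08 0 0 0.4 -0.2;-0.001 0.003 -0.105 0 0 0.4 -0.2;-0.001 0.003 -0.118 0 0 0.4 -0.2;-0.001 0.003 -0.118 0 0 0.4 -0.2;-0.001 0.003 -0.118 0 0 0.4 -0.2'
python3 -m jog '0 0 0 0 0 0 -1;0 0 0 0 0 0 -1;0 0 0 0 0 0 -1;0 0 0 0 0 0 -1;0 0 0 0 0 0 -1;0 0 0 0 0 0 -1;0 0 0 0 0 0 -1' 60
python3 -m jog '0 0 0.01 0 0 0 -1;0 0 0.02 0 0 0 -1;0 0 0.02 0 0 0 -1;0 0 0.02 0 0 0 -1'
```

```text
time: 2.85
tool_pos: [0.4865, -0.1538, 0.1358]
tcp_rot: [[0.987, 0.162, -0.001], [0.162, -0.987, 0.0], [-0.001, -0.0, -1.0]]
ft_force: [0.7, 0.8, 0.9]
grip_width: 0.4
time: 3.43
tool_pos: [0.4879, -0.1539, 0.1382]
tcp_rot: [[0.987, 0.16, 0.005], [0.16, -0.987, 0.0], [0.005, 0.0, -1.0]]
ft_force: [-0.3, 2.3, 6.8]
grip_width: 0.085
time: 3.77
tool_pos: [0.4869, -0.1544, 0.157]
tcp_rot: [[0.987, 0.161, 0.002], [0.161, -0.987, -0.001], [0.002, 0.001, -1.0]]
ft_force: [-0.1, 0.2, -2.3]
grip_width: 0.084
```

```bash
python3 -m jog '0 0 0.04 0 0 0 -1;0 0 0.08 0 0 0 -1;0 -0.02 0.115 0 0 0 -1;0 -0.06 0.13 0 0 0 -1;0.01 -0.10 0.13 0 0 0 -1;0.03 -0.135 0.13 0 0 0 -1;0.06 -0.16 0.13 0 0 0 -1;0.09 -0.173 0.13 0 0 0 -1' 
python3 -m jog '0.04 0 0 0 0 0 -1;0.075 0 0 0 0 0 -1;0.075 0 -0.035 0 0 0 -1;0.075 0 -0.07 0 0 0 -1;0.075 0 -0.10 0 0 0 -1;0.075 0 -0.12 0 0 0 -1;0.075 0 -0.12 0 0 0 -1;0.075 0 -0.12 0 0 0 -1'
python3 - <<'E'
from h import *
pose(); d=cam("side"); c=cam("top")
save(d,"s2.png",(300,190,440,330),4)
for o in cents(c,.03): print(*o)
E
```

```text
time: 4.43
tool_pos: [0.5764, -0.3309, 0.2854]
tcp_rot: [[0.987, 0.158, -0.001], [0.158, -0.987, -0.002], [-0.001, 0.001, -1.0]]
ft_force: [1.0, -0.7, -1.5]
grip_width: 0.085
time: 5.1
tool_pos: [0.651, -0.3269, 0.1642]
tcp_rot: [[0.987, 0.161, -0.003], [0.161, -0.987, 0.002], [-0.003, -0.002, -1.0]]
ft_force: [0.8, -0.0, -2.2]
grip_width: 0.086
t5.10 tcp [ 0.651  -0.3269  0.1642] jaw -80.7 z [-0.003  0.002 -1.   ] F [ 0.8 -0.  -2.2] g 0.086 j6 0.93
[ 0.4806 -0.4083] [-4.7 -1.2  4.3  1.3] [437.  259.5] 933.5
```

View pics/s2.png

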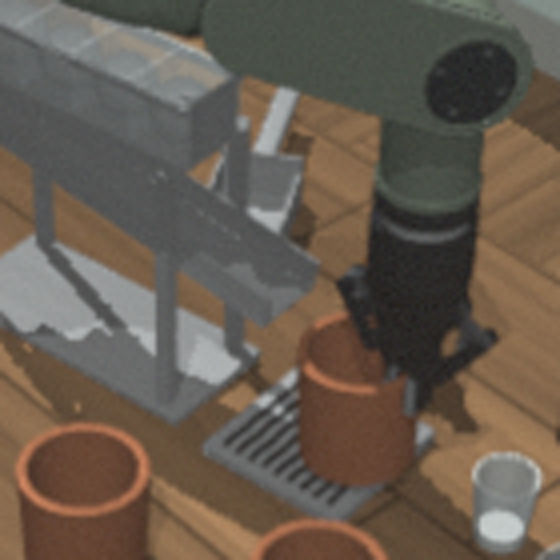

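```bash
python3 -m jog '0 0 -0.01 0 0 0 -1;0 0 -0.011 0 0 0 -1;-0.002 0.012 -0.011 0 0 0 -1;-0.003 0.024 -0.011 0 0 0 -1;-0.004 0.034 -0.011 0 0 0 -1;-0.004 0.034 -0.011 0 0 0 -1;-0.004 0.034 -0.013 0 0 0 -1;-0.004 0.034 -0.015 0 0 0 -1' 
python3 -m jog '0 0 0 0 0 0 -1;0 0 -0.001 0 0 0 -1;0 0 -0.001 0 0 0 -1'
```

```text
time: 5.87
tool_pos: [0.6479, -0.293, 0.1514]
tcp_rot: [[0.987, 0.162, 0.001], [0.162, -0.987, -0.001], [0.001, 0.001, -1.0]]
ft_force: [-0.1, -3.0, 2.7]
grip_width: 0.084
time: 6.12
tool_pos: [0.6479, -0.2936, 0.151]
tcp_rot: [[0.987, 0.161, 0.001], [0.161, -0.987, -0.0], [0.001, 0.001, -1.0]]
ft_force: [-0.2, -0.1, 4.7]
grip_width: 0.081
```

```bash
python3 -m jog '0 0 0 0 0 0 -0.3;0 0 0 0 0 0 -0.3;0 0 0 0 0 0 -0.3;0 0 0 0 0 0 -0.3;0 0 0.04 0 0 0 -0.3;0 0 0.08 0 0 0 -0.3;0 0 0.12 0 0 0 -0.3;0 0 0.16 0 0 0 -0.3' 
python3 -m jog '0 0 0.04 0 0 7 -0.3;0 0.02 0.08 0 0 14 0.2;-0.01 0.05 0.09 0 0 21 0.2;-0.015 0.09 0.09 0 0 28 0.2;-0.02 0.13 0.09 0 0 35 0.2;-0.03 0.17 0.09 0 0 42 0.2;-0.03 0.21 0.09 0 0 49 0.2;-0.03 0.21 0.09 0 0 49 0.2'
python3 -m jog '-0.01 0.04 0 0 0 7 0.2;-0.02 0.08 0 0 0 14 0.2;-0.038 0.219 0 0 0 40.7 0.2;-0.038 0.219 0 0 0 40.7 0.2;-0.038 0.219 0 0 0 40.7 0.2;-0.038 0.219 0 0 0 40.7 0.2;-0.038 0.219 0 0 0 40.7 0.2;-0.038 0.219 0 0 0 40.7 0.2'
python3 - <<'E'
from h import *
pose(); d=cam("side"); c=cam("top")
for o in cents(c,.012,300): print(*o)
for o in cents(d,.012,300)[:4]: print('s',*o)
save(d,"s3.png",(240,150,440,310),4)
E
```

```text
time: 6.78
tool_pos: [0.6473, -0.293, 0.3114]
tcp_rot: [[0.987, 0.161, -0.001], [0.161, -0.987, 0.0], [-0.001, -0.0, -1.0]]
ft_force: [1.4, -1.0, -0.5]
grip_width: 0.354
time: 7.45
tool_pos: [0.6168, -0.0767, 0.4006]
tcp_rot: [[0.517, 0.856, 0.001], [0.856, -0.517, 0.004], [0.004, -0.002, -1.0]]
ft_force: [1.2, -0.9, -0.2]
grip_width: 0.603
time: 8.12
tool_pos: [0.5796, 0.1363, 0.3997]
tcp_rot: [[-0.156, 0.988, -0.0], [0.988, 0.156, -0.001], [-0.001, -0.0, -1.0]]
ft_force: [0.3, -0.4, -0.4]
grip_width: 0.6
t8.12 tcp [0.5796 0.1363 0.3997] jaw 9.0 z [-0.    -0.001 -1.   ] F [ 0.3 -0.4 -0.4] g 0.600 j6 0.06
[ 0.4251 -0.2256] [-1.2 -0.3  1.1  0.3] [368.5 280. ] 1034.0
[ 0.4849 -0.4037] [-0.6 -1.   0.6  1. ] [433.5 258.5] 1160.0
[ 0.6414 -0.2563] [-2.2 -1.   2.1  1. ] [379.5 202. ] 1007.5
s [ 0.4906 -0.4027] [-0.4 -6.1  0.4  5.5] [379.5 338.5] 998.0
s [0.7753 1.0126] [ 46.   26.2 -46.5 -19.8] [212.5 135.5] 5524.5
s [0.6089 1.2792] [ 145.   118.9 -145.4  -94.3] [156.5 119.5] 57549.5
```

View pics/s3.png

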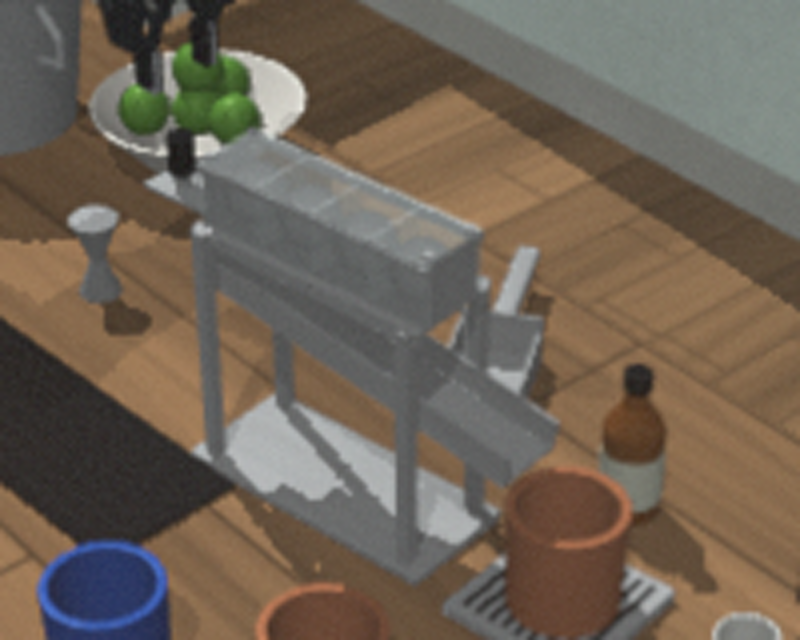

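```bash
python3 - <<'E'
from h import *
d=cam("side"); m=copper(d); m[:, :355]=0; m[:,412:]=0; m[:255]=0; m[325:]=0
k=max(cv2.findContours(m,cv2.RETR_EXTERNAL,cv2.CHAIN_APPROX_NONE)[0],key=cv2.contourArea)
print(cv2.boundingRect(k))
for x,y in((.6403,-.2495),(.6414,-.2563)):
    print(x,y,cv2.boundingRect(hull(d,x,y,.012)))
E
```

```text
(374, 271, 24, 23)
0.6403 -0.2495 (364, 265, 33, 44)
0.6414 -0.2563 (366, 265, 33, 45)
```

```bash
python3 -m jog '0 0 -0.04 0 0 0 0.2;0 0 -0.065 0 0 0 0.2;0 0 -0.078 0 0 0 0.2;0 0 -0.078 0 0 0 0.2;0 0 -0.078 0 0 0 -0.6;0 0 -0.078 0 0 0 -1;0 0 -0.078 0 0 0 -1;0 0 -0.078 0 0 0 -1' 40
python3 -m jog '0 0 0 0 0 0 -1;0 0 0 0 0 0 -1;0 -0.002 0 0 0 0 -1;0.001 -0.004 0 0 0 0 -1;0.001 -0.004 0 0 0 0 -1;0.001 -0.004 0 0 0 0 -1'
```

```text
time: 8.93
tool_pos: [0.5797, 0.1352, 0.3237]
tcp_rot: [[-0.156, 0.988, 0.002], [0.988, 0.156, -0.001], [-0.001, 0.002, -1.0]]
ft_force: [-2.0, -3.8, 4.3]
grip_width: 0.264
time: 9.43
tool_pos: [0.5801, 0.1327, 0.3236]
tcp_rot: [[-0.156, 0.988, 0.001], [0.988, 0.156, 0.002], [0.002, 0.001, -1.0]]
ft_force: [-4.9, 0.4, 6.1]
grip_width: 0.265
```

```bash
for i in 1; do python3 -m jog '0 -0.002 0 0 0 0 -1;0 -0.002 0 0 0 0 -1;0 -0.002 0 0 0 0 -1' | grep -E 'pos|force'; python3 -m jog '0 -0.002 0 0 0 0 -1;0 -0.002 0 0 0 0 -1;0 -0.002 0 0 0 0 -1' | grep -E 'pos|force'; python3 -m jog '0 -0.002 0 0 0 0 -1;0 -0.002 0 0 0 0 -1;0 -0.002 0 0 0 0 -1' | grep -E 'pos|force'; done
```

```text
tool_pos: [0.5801, 0.1323, 0.3237]
ft_force: [-4.5, 6.2, 6.6]
tool_pos: [0.5801, 0.132, 0.3237]
ft_force: [-4.5, 11.8, 5.3]
tool_pos: [0.5801, 0.1316, 0.3237]
ft_force: [-4.1, 16.1, 4.6]
```

```bash
python3 -m jog '-0.001 0.012 0 0 0 0 -1;-0.003 0.022 0 0 0 0 -1;-0.0045 0.032 0 0 0 0 -1;-0.006 0.042 0 0 0 0 -1;-0.0075 0.052 0 0 0 0 -1;-0.009 0.061 0 0 0 0 -1;-0.01 0.067 0 0 0 0 -1;-0.01 0.069 0 0 0 0 -1'
python3 -m jog '0 0.0005 0 0 0 0 -1;0 0.0005 0 0 0 0 -1'
```

```text
time: 10.85
tool_pos: [0.57, 0.1952, 0.3237]
tcp_rot: [[-0.157, 0.988, 0.001], [0.988, 0.157, -0.001], [-0.001, 0.001, -1.0]]
ft_force: [-4.1, -4.2, 6.8]
grip_width: 0.267
time: 11.02
tool_pos: [0.57, 0.1954, 0.3237]
tcp_rot: [[-0.157, 0.988, 0.001], [0.988, 0.157, -0.0], [-0.0, 0.001, -1.0]]
ft_force: [-4.6, -1.8, 5.9]
grip_width: 0.268
```

```bash
python3 -m jog '0 0 0 0 0 0 0.2;0 0 0 0 0 0 0.2;0 0 0 0 0 0 0.2;0 0 0 0 0 0 0.2;0 0 0.03 0 0 0 0.2;0 0 0.06 0 0 0 0.2;0 0 0.078 0 0 0 0.2;0 0 0.078 0 0 0 0.2' | grep -E 'pos|force|time'
python3 -m jog '0.038 -0.246 0 0 0 -45 -0.2;0.038 -0.246 0 0 0 -45 -0.2;0.038 -0.246 0 0 0 -45 -0.2;0.038 -0.246 0 0 0 -45 -0.2;0.038 -0.246 0 0 0 -45 -0.2;0.038 -0.246 0 0 0 -45 -0.2;0.038 -0.246 0 0 0 -45 -0.2;0.038 -0.246 0 0 0 -45 -0.2' | grep -E 'pos|force|time'
python3 - <<'E'
from h import *
pose(); d=cam("side"); c=cam("top")
for o in cents(c,.012,300): print(*o)
i=d[0][200:330,300:440]; j=c[0][170:300,300:440]
save((np.hstack([i,j]),),"s4.png",s=2.85)
E
```

```text
time: 11.68
tool_pos: [0.5718, 0.1958, 0.4047]
ft_force: [0.4, -0.4, 0.7]
time: 12.35
tool_pos: [0.6087, -0.053, 0.3984]
ft_force: [0.3, 0.4, 0.1]
t12.35 tcp [ 0.6087 -0.053   0.3984] jaw -36.3 z [-0.002  0.    -1.   ] F [0.3 0.4 0.1] g 0.398 j6 0.53
[ 0.425  -0.2243] [-0.7 -0.3  0.6  0.3] [368. 280.] 1031.0
[ 0.4836 -0.4023] [-1.1 -0.5  1.   0.5] [433. 259.] 1161.0
[ 0.6414 -0.255 ] [-1.7 -1.   1.6  1. ] [379. 202.] 1022.5
```

View pics/s4.png

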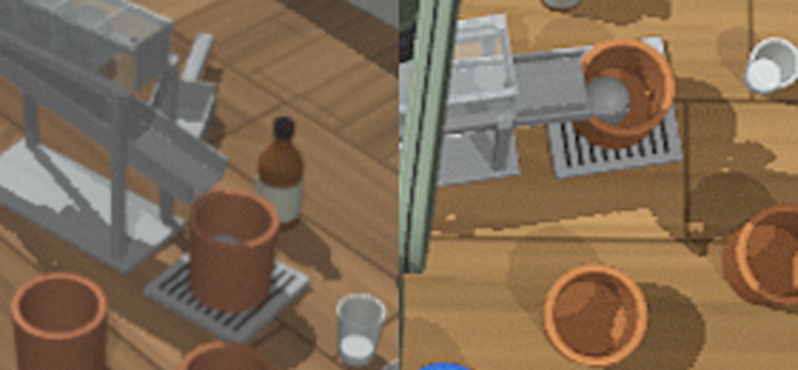

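```bash
python3 -m jog '0.039 -0.243 0 0 0 -44.5 -0.2;0.039 -0.243 0 0 0 -44.5 -0.2;0.039 -0.243 0 0 0 -44.5 -0.2;0.039 -0.243 0 0 0 -44.5 -0.2;0.039 -0.243 0 0 0 -44.5 -0.2;0.039 -0.243 0 0 0 -44.5 -0.2;0.039 -0.243 -0.02 0 0 -44.5 -0.2;0.039 -0.243 -0.04 0 0 -44.5 -0.2' | grep -E 'pos|rot|time'
python3 -m jog '0 0 -0.04 0 0 0 -0.2;0 0 -0.08 0 0 0 -0.2;0 0 -0.12 0 0 0 -0.2;0 0 -0.16 0 0 0 -0.2;0 0 -0.19 0 0 0 -0.2;0 0 -0.205 0 0 0 -0.2;0 0 -0.206 0 0 0 -0.2;0 0 -0.206 0 0 0 -0.2' | grep -E 'pos|force|time|rot'
python3 -m jog '0 0 0 0 0 0 -1;0 0 0 0 0 0 -1;0 0 0 0 0 0 -1;0 0 0 0 0 0 -1;0 0 0 0 0 0 -1;0 0 0 0 0 0 -1;0 0 0 0 0 0 -1' 60 | grep -E 'pos|force|time|width'
```

```text
time: 13.12
tool_pos: [0.6485, -0.2946, 0.3595]
tcp_rot: [[0.986, 0.164, 0.002], [0.164, -0.986, -0.001], [0.002, 0.001, -1.0]]
time: 13.78
tool_pos: [0.6479, -0.292, 0.153]
tcp_rot: [[0.986, 0.167, -0.002], [0.167, -0.986, 0.001], [-0.001, -0.001, -1.0]]
ft_force: [0.1, -0.2, 0.4]
time: 14.37
tool_pos: [0.6485, -0.2939, 0.1567]
ft_force: [-0.7, -0.0, 6.0]
grip_width: 0.082
```

```bash
python3 -m jog '0 0 0.004 0 0 0 -1;0 0 0.007 0 0 0 -1;0.002 -0.012 0.007 0 0 0 -1;0.004 -0.024 0.007 0 0 0 -1;0.0055 -0.036 0.007 0 0 0 -1;0.007 -0.045 0.007 0 0 0 -1;0.007 -0.045 0.04 0 0 0 -1;0.007 -0.045 0.08 0 0 0 -1' | grep -E 'pos|force|time|width'
python3 -m jog '0 0 0.04 0 0 0 -1;-0.03 0 0.07 0 0 0 -1;-0.07 0 0.08 0 0 0 -1;-0.11 0.01 0.08 0 0 0 -1;-0.145 0.03 0.08 0 0 0 -1;-0.175 0.055 0.08 0 0 0 -1;-0.195 0.09 0.08 0 0 0 -1;-0.2 0.13 0.08 0 0 0 -1' | grep -E 'pos|force|time|width'
python3 -m jog '0 0.04 0 0 0 0 -1;0 0.08 0 0 0 0 -1;0 0.12 0 0 0 0 -1;0 0.16 0 0 0 0 -1;0 0.2 0 0 0 0 -1;0 0.24 0 0 0 0 -1;0 0.28 0 0 0 0 -1;0 0.32 0 0 0 0 -1' | grep -E 'pos|force|time|width'
python3 - <<'E'
from h import *
pose(); d=cam("side"); save(d,"s5.png",(150,120,410,330),3)
E
```

```text
time: 15.03
tool_pos: [0.6528, -0.3398, 0.2292]
ft_force: [0.5, -1.3, -2.7]
grip_width: 0.084
time: 15.7
tool_pos: [0.451, -0.2092, 0.3139]
ft_force: [0.9, 0.5, -3.0]
grip_width: 0.081
time: 16.37
tool_pos: [0.4547, 0.1126, 0.3142]
ft_force: [1.2, 0.2, -3.2]
grip_width: 0.079
t16.37 tcp [0.4547 0.1126 0.3142] jaw -80.6 z [ 0. -0. -1.] F [ 1.2  0.2 -3.2] g 0.079 j6 1.62
```

View pics/s5.png

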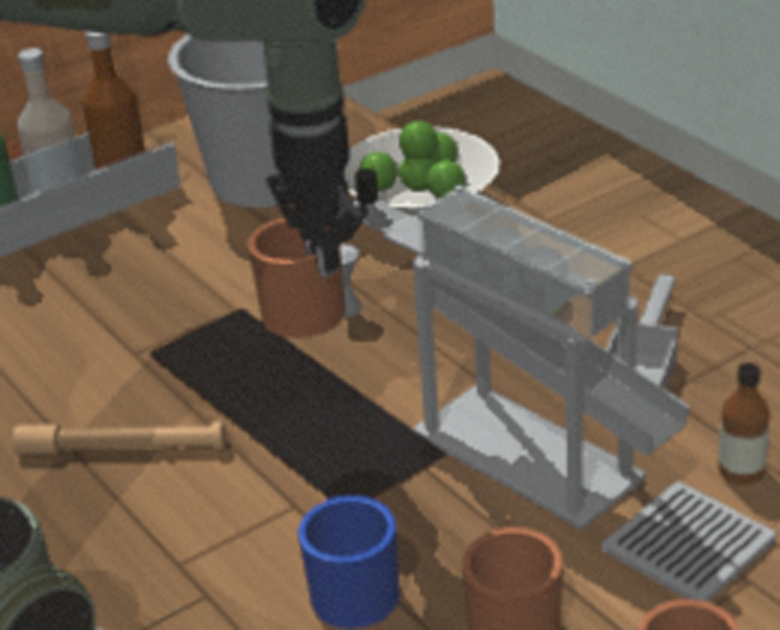

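Tumbler 1 hangs upright over the mat at crop (300,270). Bay 1 is empty and the jigger and other things look untouched. Placing it now.

```bash
python3 -m jog '0 0.04 0 0 0 0 -1;0 0.08 0 0 0 0 -1;0 0.12 0 0 0 0 -1;0 0.16 0 0 0 0 -1;0 0.19 -0.03 0 0 0 -1;0 0.2 -0.06 0 0 0 -1;0 0.2 -0.1 0 0 0 -1;0 0.2 -0.13 0 0 0 -1' | grep -E 'pos|force|time|width'
python3 -m jog '0 0 -0.015 0 0 0 -1;0 0 -0.022 0 0 0 -1;0 0 -0.026 0 0 0 -1;0 0 -0.029 0 0 0 -1;0 0 -0.031 0 0 0 -1;0 0 -0.031 0 0 0 -1' | grep -E 'pos|force|time|width'
python3 -m jog '0 0 -0.001 0 0 0 -1;0 0 -0.002 0 0 0 -1;0 0 -0.002 0 0 0 -1;0 0 -0.002 0 0 0 -1' | grep -E 'pos|force|time|width'
```

```text
time: 17.08
tool_pos: [0.4545, 0.3113, 0.1812]
ft_force: [0.1, -0.6, -4.2]
grip_width: 0.079
time: 17.58
tool_pos: [0.4552, 0.3115, 0.1538]
ft_force: [-0.5, 0.3, -3.0]
grip_width: 0.08
time: 17.92
tool_pos: [0.4551, 0.3114, 0.152]
ft_force: [0.6, -2.3, 3.3]
grip_width: 0.081
```

```bash
python3 -m jog '0 0 0 0 0 0 -0.2;0 0 0 0 0 0 -0.2;0 0 0 0 0 0 -0.2;0 0 0 0 0 0 -0.2;0 0 0.04 0 0 0 -0.2;0 0 0.08 0 0 0 -0.2;0 -0.02 0.11 0 0 0 -0.2;0 -0.06 0.12 0 0 0 -0.2' | grep -E 'pos|force|time|width'
python3 -m jog '-0.01 -0.3 0 0 0 0 -0.2;-0.01 -0.3 0 0 0 0 -0.2;-0.01 -0.3 0 0 0 0 -0.2;-0.01 -0.3 0 0 0 0 -0.2;-0.01 -0.3 0 0 0 0 -0.2;-0.01 -0.3 0 0 0 0 -0.2;-0.01 -0.3 0 0 0 0 -0.2;-0.01 -0.3 0 0 0 0 -0.2' | grep -E 'pos|force|time|width'
python3 - <<'E'
from h import *
pose(); d=cam("side"); c=cam("top")
for n,q in(("t",c),("s",d)):
    for o in cents(q,0,300): print(n,*o)
    print([o[0] for o in cents(q,.006,300)])
E
```

```text
time: 18.58
tool_pos: [0.4568, 0.2545, 0.2759]
ft_force: [1.4, -0.2, -0.2]
grip_width: 0.397
time: 19.25
tool_pos: [0.4441, -0.0532, 0.2711]
ft_force: [-0.3, 0.2, 0.5]
grip_width: 0.399
t19.25 tcp [ 0.4441 -0.0532  0.2711] jaw -80.8 z [ 0.    -0.002 -1.   ] F [-0.3  0.2  0.5] g 0.399 j6 1.27
t [ 0.4256 -0.2255] [-0.5 -0.2  0.5  0.1] [368. 280.] 1032.0
t [0.4471 0.3526] [-1.   0.1  1.1 -0.1] [157. 269.] 1279.5
t [ 0.4834 -0.4066] [-0.4 -0.8  0.4  0.8] [433.5 259.5] 1153.5
[array([ 0.4253, -0.2249]), array([0.4467, 0.3503]), array([ 0.4828, -0.4051])]
s [ 0.5029 -0.3906] [-0.1 -7.3  0.1  6.6] [379.5 337. ] 924.5
s [ 0.4134 -0.2409] [-6.6 -7.8  6.5  6.7] [319.5 323. ] 493.0
s [0.4832 0.4162] [-1.2 -9.7  1.2  8.6] [223.  217.5] 366.0
s [0.6056 0.931 ] [ 10.3   1.1 -10.5  -0.2] [188.5 158. ] 740.0
s [0.619  1.3067] [ 145.1  118.9 -145.6  -94.6] [156.5 119.5] 57571.5
[array([ 0.4988, -0.3945]), array([ 0.4098, -0.2456]), array([0.4792, 0.4079]), array([0.601 , 0.9199]), array([0.614, 1.293])]
```

```bash
python3 -m jog '-0.012 -0.217 0 0 0 0 -0.2;-0.012 -0.217 0 0 0 0 -0.2;-0.012 -0.217 0 0 0 0 -0.2;-0.012 -0.217 0 0 0 0 -0.2;-0.012 -0.217 0 0 0 0 -0.2;-0.012 -0.217 0 0 0 0 -0.2;-0.012 -0.217 -0.04 0 0 0 -0.2;-0.012 -0.217 -0.07 0 0 0 -0.2' | grep -E 'pos|rot|time'
python3 -m jog '0 0 -0.03 0 0 0 -0.2;0 0 -0.05 0 0 0 -0.2;0 0 -0.063 0 0 0 -0.2;0 0 -0.063 0 0 0 -0.2;0 0 -0.063 0 0 0 -0.2' | grep -E 'pos|force|time|rot'
python3 -m jog '0 0 0 0 0 0 -1;0 0 0 0 0 0 -1;0 0 0 0 0 0 -1;0 0 0 0 0 0 -1;0 0 0 0 0 0 -1;0 0 0 0 0 0 -1;0 0 0 0 0 0 -1' 60 | grep -E 'pos|force|time|width'
```

```text
time: 20.02
tool_pos: [0.4337, -0.2651, 0.2004]
tcp_rot: [[0.986, 0.164, 0.003], [0.164, -0.986, -0.001], [0.003, 0.001, -1.0]]
time: 20.43
tool_pos: [0.4332, -0.2641, 0.1376]
tcp_rot: [[0.986, 0.166, -0.001], [0.166, -0.986, 0.001], [-0.001, -0.001, -1.0]]
ft_force: [-0.2, -0.0, 0.4]
time: 21.02
tool_pos: [0.4327, -0.2655, 0.1396]
ft_force: [-1.4, 0.8, 5.1]
grip_width: 0.095
```

```bash
python3 -m jog '0 0 0.03 0 0 0 -1;0 0 0.07 0 0 0 -1;0 -0.01 0.11 0 0 0 -1;0.02 -0.035 0.13 0 0 0 -1;0.06 -0.058 0.13 0 0 0 -1;0.1 -0.06 0.13 0 0 0 -1;0.14 -0.06 0.13 0 0 0 -1;0.18 -0.06 0.13 0 0 0 -1' | grep -E 'pos|force|time|width'
python3 -m jog '0.04 0 0 0 0 0 -1;0.04 0 0 0 0 0 -1;0.04 0 -0.03 0 0 0 -1;0.04 0 -0.06 0 0 0 -1;0.04 0 -0.09 0 0 0 -1;0.04 0 -0.11 0 0 0 -1;0.04 0 -0.111 0 0 0 -1;0.04 0 -0.111 0 0 0 -1' | grep -E 'pos|force|time|width'
python3 - <<'E'
from h import *
pose()
E
```

```text
time: 21.68
tool_pos: [0.614, -0.326, 0.2687]
ft_force: [0.4, -0.4, -2.0]
grip_width: 0.096
time: 22.35
tool_pos: [0.6522, -0.3254, 0.1567]
ft_force: [-0.3, 0.4, -2.0]
grip_width: 0.091
t22.35 tcp [ 0.6522 -0.3254  0.1567] jaw -80.5 z [-0.001  0.001 -1.   ] F [-0.3  0.4 -2. ] g 0.091 j6 0.93
```

```bash
python3 -m jog '-0.002 0.012 0 0 0 0 -1;-0.0035 0.024 0 0 0 0 -1;-0.005 0.036 0 0 0 0 -1;-0.005 0.036 0 0 0 0 -1;-0.005 0.036 -0.002 0 0 0 -1;-0.005 0.036 -0.005 0 0 0 -1;-0.005 0.036 -0.007 0 0 0 -1;-0.005 0.036 -0.007 0 0 0 -1' | grep -E 'pos|force|time|width'
```

```text
time: 23.02
tool_pos: [0.6483, -0.2907, 0.1518]
ft_force: [0.0, -0.4, 6.3]
grip_width: 0.091
```

```bash
python3 -m jog '0 0 0 0 0 0 -0.3;0 0 0 0 0 0 -0.3;0 0 0 0 0 0 -0.3;0 0 0 0 0 0 -0.3;0 0 0.04 0 0 0 -0.3;0 0 0.08 0 0 0 -0.3;0 0 0.12 0 0 0 -0.3;0 0 0.16 0 0 0 -0.3' | grep -E 'pos|force|time|width'
python3 -m jog '0 0 0.04 0 0 7 -0.3;0 0.02 0.08 0 0 14 0.2;-0.01 0.05 0.09 0 0 21 0.2;-0.015 0.09 0.09 0 0 28 0.2;-0.02 0.13 0.09 0 0 35 0.2;-0.03 0.17 0.09 0 0 42 0.2;-0.03 0.21 0.09 0 0 49 0.2;-0.03 0.21 0.09 0 0 49 0.2' | grep -E 'pos|force|time|width'
python3 -m jog '-0.048 0.276 0 0 0 40.5 0.2;-0.048 0.276 0 0 0 40.5 0.2;-0.048 0.276 0 0 0 40.5 0.2;-0.048 0.276 0 0 0 40.5 0.2;-0.048 0.276 0 0 0 40.5 0.2;-0.048 0.276 0 0 0 40.5 0.2;-0.048 0.276 0 0 0 40.5 0.2;-0.048 0.276 0 0 0 40.5 0.2'  | grep -E 'pos|force|time|width'
python3 - <<'E'
from h import *
pose(); c=cam("top"); d=cam("side")
for o in cents(c,.012,300): print(*o)
save((np.hstack([d[0][200:330,300:440],c[0][170:300,300:440]]),),"s6.png",s=2.85)
E
```

```text
time: 23.68
tool_pos: [0.6473, -0.2896, 0.3113]
ft_force: [1.3, 0.3, -0.1]
grip_width: 0.35
time: 24.35
tool_pos: [0.6169, -0.0731, 0.4005]
ft_force: [0.2, -0.2, -0.1]
grip_width: 0.598
time: 25.02
tool_pos: [0.5685, 0.2013, 0.3995]
ft_force: [0.2, 0.6, -1.1]
grip_width: 0.604
t25.02 tcp [0.5685 0.2013 0.3995] jaw 9.3 z [-0.001  0.003 -1.   ] F [ 0.2  0.6 -1.1] g 0.604 j6 0.16
[ 0.4835 -0.4023] [-1.1 -1.5  1.   1.5] [433. 259.] 1137.5
[ 0.6414 -0.2521] [-2.7 -1.   2.5  1. ] [378. 202.] 994.5
```

```bash
python3 -m jog '0.0015 -0.006 -0.04 0 0 -0.3 0.2;0.0015 -0.006 -0.065 0 0 -0.3 0.2;0.0015 -0.006 -0.077 0 0 -0.3 0.2;0.0015 -0.006 -0.077 0 0 -0.3 0.2;0.0015 -0.006 -0.077 0 0 -0.3 -0.6;0.0015 -0.006 -0.077 0 0 -0.3 -1;0.0015 -0.006 -0.077 0 0 -0.3 -1;0.0015 -0.006 -0.077 0 0 -0.3 -1' 40 | grep -E 'pos|force|time|width'
python3 -m jog '0 0 0 0 0 0 -1;0 0 0 0 0 0 -1;0 0 0 0 0 0 -1;0 0 0 0 0 0 -1' | grep -E 'pos|force|time|width'
```

```text
time: 25.78
tool_pos: [0.5709, 0.1895, 0.3246]
ft_force: [-3.9, -3.3, 4.0]
grip_width: 0.265
time: 26.12
tool_pos: [0.5708, 0.1897, 0.3246]
ft_force: [-3.9, -3.7, 5.6]
grip_width: 0.263
```

View pics/s6.png

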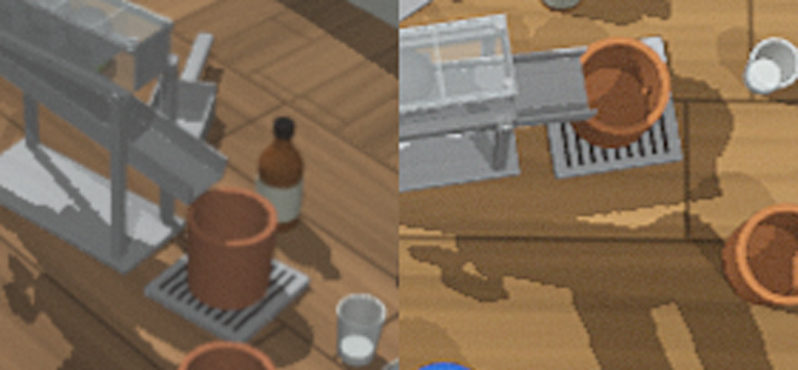

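```bash
python3 -m jog '-0.001 0.01 0 0 0 0 -1;-0.003 0.02 0 0 0 0 -1;-0.0045 0.03 0 0 0 0 -1;-0.006 0.04 0 0 0 0 -1;-0.0075 0.05 0 0 0 0 -1;-0.009 0.058 0 0 0 0 -1;-0.0093 0.06 0 0 0 0 -1;-0.0093 0.06 0 0 0 0 -1' | grep -E 'pos|force|time|width'
python3 -m jog '0 0 0 0 0 0 0.2;0 0 0 0 0 0 0.2;0 0 0 0 0 0 0.2;0 0 0 0 0 0 0.2;0 0 0.03 0 0 0 0.2;0 0 0.06 0 0 0 0.2;0 0 0.078 0 0 0 0.2;0 0 0.078 0 0 0 0.2' | grep -E 'pos|force|time'
python3 -m jog '0.04 -0.3 0 0 0 -45 -0.2;0.04 -0.3 0 0 0 -45 -0.2;0.04 -0.3 0 0 0 -45 -0.2;0.04 -0.3 0 0 0 -45 -0.2;0.04 -0.3 0 0 0 -45 -0.2;0.04 -0.3 0 0 0 -45 -0.2;0.04 -0.3 0 0 0 -45 -0.2;0.04 -0.3 0 0 0 -45 -0.2' | grep -E 'pos|force|time'
python3 - <<'E'
from h import *
pose(); d=cam("side"); c=cam("top")
for o in cents(c,.012,300): print(*o)
save((np.hstack([d[0][200:330,300:440],c[0][170:300,190:440]]),),"s7.png",s=2)
E
```

```text
time: 26.78
tool_pos: [0.561, 0.251, 0.3246]
ft_force: [-4.5, -1.4, 5.2]
grip_width: 0.264
time: 27.45
tool_pos: [0.563, 0.2508, 0.4059]
ft_force: [0.7, 0.8, 0.7]
time: 28.12
tool_pos: [0.602, -0.0552, 0.3996]
ft_force: [0.0, 0.2, 0.9]
t28.12 tcp [ 0.602  -0.0552  0.3996] jaw -36.7 z [-0.001 -0.003 -1.   ] F [0.  0.2 0.9] g 0.399 j6 0.53
[0.4528 0.3706] [-1.5 -0.7  1.6  0.7] [149.  266.5] 1271.5
[ 0.4836 -0.4037] [-0.6 -0.5  0.6  0.5] [433.5 259. ] 1167.0
[ 0.6428 -0.2521] [-2.7 -1.5  2.5  1.5] [378.  201.5] 968.5
```

View pics/s7.png

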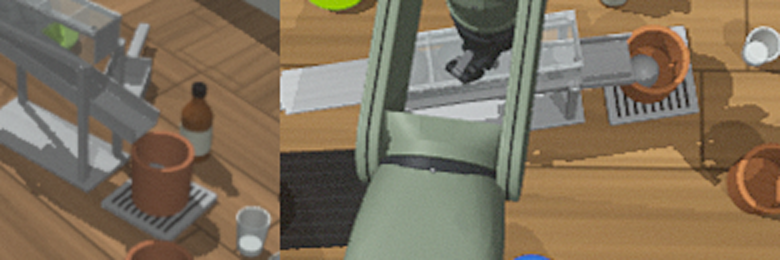

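```bash
python3 -m jog '0.046 -0.237 0 0 0 -44 -0.2;0.046 -0.237 0 0 0 -44 -0.2;0.046 -0.237 0 0 0 -44 -0.2;0.046 -0.237 0 0 0 -44 -0.2;0.046 -0.237 0 0 0 -44 -0.2;0.046 -0.237 0 0 0 -44 -0.2;0.046 -0.237 -0.02 0 0 -44 -0.2;0.046 -0.237 -0.04 0 0 -44 -0.2' | grep -E 'pos|rot|time'
python3 -m jog '0 0 -0.04 0 0 0 -0.2;0 0 -0.08 0 0 0 -0.2;0 0 -0.12 0 0 0 -0.2;0 0 -0.16 0 0 0 -0.2;0 0 -0.19 0 0 0 -0.2;0 0 -0.208 0 0 0 -0.2;0 0 -0.208 0 0 0 -0.2;0 0 -0.208 0 0 0 -0.2' | grep -E 'pos|force|time|rot'
python3 -m jog '0 0 0 0 0 0 -1;0 0 0 0 0 0 -1;0 0 0 0 0 0 -1;0 0 0 0 0 0 -1;0 0 0 0 0 0 -1;0 0 0 0 0 0 -1;0 0 0 0 0 0 -1' 60 | grep -E 'pos|force|time|width'
```

```text
time: 28.88
tool_pos: [0.6488, -0.2874, 0.3602]
tcp_rot: [[0.986, 0.166, 0.002], [0.166, -0.986, -0.0], [0.002, 0.0, -1.0]]
time: 29.55
tool_pos: [0.648, -0.285, 0.1518]
tcp_rot: [[0.985, 0.17, -0.002], [0.17, -0.985, 0.001], [-0.002, -0.002, -1.0]]
ft_force: [1.0, 0.2, 2.0]
time: 30.13
tool_pos: [0.6488, -0.2874, 0.1557]
ft_force: [-0.6, -2.1, 5.9]
grip_width: 0.091
```

```bash
python3 -m jog '0 0 0.004 0 0 0 -1;0 0 0.007 0 0 0 -1;0.002 -0.012 0.007 0 0 0 -1;0.004 -0.024 0.007 0 0 0 -1;0.0055 -0.036 0.007 0 0 0 -1;0.007 -0.048 0.007 0 0 0 -1;0.007 -0.05 0.04 0 0 0 -1;0.007 -0.05 0.08 0 0 0 -1' | grep -E 'pos|force|time|width'
python3 -m jog '0 0 0.04 0 0 0 -1;-0.03 0 0.07 0 0 0 -1;-0.07 0 0.08 0 0 0 -1;-0.11 0.01 0.08 0 0 0 -1;-0.145 0.03 0.08 0 0 0 -1;-0.175 0.055 0.08 0 0 0 -1;-0.195 0.09 0.08 0 0 0 -1;-0.195 0.13 0.08 0 0 0 -1' | grep -E 'pos|force|time|width'
python3 -m jog '0.002 0.04 0 0 0 0 -1;0.002 0.08 0 0 0 0 -1;0.002 0.12 0 0 0 0 -1;0.002 0.16 0 0 0 0 -1;0.002 0.2 0 0 0 0 -1;0.002 0.24 0 0 0 0 -1;0.002 0.28 0 0 0 0 -1;0.002 0.32 0 0 0 0 -1' | grep -E 'pos|force|time|width'
python3 - <<'E'
from h import *
pose()
E
```

```text
time: 30.8
tool_pos: [0.6529, -0.3384, 0.2282]
ft_force: [0.5, -0.6, -3.5]
grip_width: 0.088
time: 31.47
tool_pos: [0.4556, -0.2074, 0.313]
ft_force: [0.2, 1.5, -2.8]
grip_width: 0.083
time: 32.13
tool_pos: [0.462, 0.1145, 0.3132]
ft_force: [1.5, 0.0, -2.0]
grip_width: 0.091
t32.13 tcp [0.462  0.1145 0.3132] jaw -80.4 z [ 0. -0. -1.] F [ 1.5  0.  -2. ] g 0.091 j6 1.62
```

```bash
python3 -m jog '0 0.04 0 0 0 0 -1;0 0.078 0 0 0 0 -1;0 0.078 -0.03 0 0 0 -1;0 0.078 -0.07 0 0 0 -1;0 0.078 -0.11 0 0 0 -1;0 0.078 -0.135 0 0 0 -1;0 0.078 -0.15 0 0 0 -1;0 0.078 -0.155 0 0 0 -1' | grep -E 'pos|force|time|width'
python3 -m jog '0 0 -0.003 0 0 0 -1;0 0 -0.005 0 0 0 -1;0 0 -0.007 0 0 0 -1;0 0 -0.007 0 0 0 -1;0 0 -0.007 0 0 0 -1' | grep -E 'pos|force|time|width'
```

```text
time: 32.8
tool_pos: [0.4611, 0.1903, 0.155]
ft_force: [-0.6, 0.2, -2.4]
grip_width: 0.087
time: 33.22
tool_pos: [0.4626, 0.1915, 0.1521]
ft_force: [0.6, -1.4, -1.3]
grip_width: 0.085
```

```bash
python3 -m jog '0 0 -0.001 0 0 0 -1;0 0 -0.002 0 0 0 -1;0 0 -0.002 0 0 0 -1;0 0 -0.002 0 0 0 -1' | grep -E 'pos|force|time|width'
python3 -m jog '0 0 0 0 0 0 -0.2;0 0 0 0 0 0 -0.2;0 0 0 0 0 0 -0.2;0 0 0 0 0 0 -0.2;0 0 0.04 0 0 0 -0.2;0 0 0.08 0 0 0 -0.2;0 -0.02 0.11 0 0 0 -0.2;0 -0.06 0.12 0 0 0 -0.2' | grep -E 'pos|force|time|width'
python3 -m jog '0.01 -0.3 0 0 0 0 -0.2;0.01 -0.3 0 0 0 0 -0.2;0.01 -0.3 0 0 0 0 -0.2;0.01 -0.3 0 0 0 0 -0.2;0.01 -0.3 0 0 0 0 -0.2;0.01 -0.3 0 0 0 0 -0.2;0.01 -0.3 0 0 0 0 -0.2;0.01 -0.3 0 0 0 0 -0.2' | grep -E 'pos|force|time|width'
python3 - <<'E'
from h import *
pose(); c=cam("top")
for o in cents(c,0,300): print(*o)
print([o[0] for o in cents(c,.006,300)])
E
```

```text
time: 33.55
tool_pos: [0.463, 0.1908, 0.151]
ft_force: [-0.3, -6.7, 9.1]
grip_width: 0.083
time: 34.22
tool_pos: [0.4641, 0.1338, 0.2736]
ft_force: [0.4, -1.4, 0.5]
grip_width: 0.403
time: 34.88
tool_pos: [0.4719, -0.1737, 0.2688]
ft_force: [0.3, -0.1, 0.9]
grip_width: 0.398
t34.88 tcp [ 0.4719 -0.1737  0.2688] jaw -80.6 z [ 0.001 -0.003 -1.   ] F [ 0.3 -0.1  0.9] g 0.398 j6 1.03
[0.4555 0.236 ] [-0.5 -0.5  0.5  0.5] [199.  266.5] 1207.0
[0.4537 0.3754] [-1.3 -0.5  1.3  0.5] [149.  266.5] 1277.0
[ 0.4861 -0.4066] [-0.4 -0.8  0.4  0.8] [433.5 258.5] 1158.0
[array([0.4551, 0.2343]), array([0.4532, 0.373 ]), array([ 0.4855, -0.4052])]
```

```bash
python3 -m jog '0.02 -0.275 0 0 0 0 -0.2;0.02 -0.275 0 0 0 0 -0.2;0.02 -0.275 0 0 0 0 -0.2;0.02 -0.275 0 0 0 0 -0.2;0.02 -0.275 0 0 0 0 -0.2;0.02 -0.275 0 0 0 0 -0.2;0.02 -0.275 0 0 0 0 -0.2;0.02 -0.275 -0.04 0 0 0 -0.2' | grep -E 'pos|rot|time'
python3 -m jog '0 0 -0.04 0 0 0 -0.2;0 0 -0.07 0 0 0 -0.2;0 0 -0.09 0 0 0 -0.2;0 0 -0.092 0 0 0 -0.2;0 0 -0.092 0 0 0 -0.2' | grep -E 'pos|force|time|rot'
python3 -m jog '0 0 0 0 0 0 -1;0 0 0 0 0 0 -1;0 0 0 0 0 0 -1;0 0 0 0 0 0 -1;0 0 0 0 0 0 -1;0 0 0 0 0 0 -1;0 0 0 0 0 0 -1' 60 | grep -E 'pos|force|time|width'
```

```text
time: 35.6
tool_pos: [0.4955, -0.4501, 0.2358]
tcp_rot: [[0.986, 0.166, 0.014], [0.166, -0.986, -0.014], [0.011, 0.016, -1.0]]
time: 36.02
tool_pos: [0.4921, -0.442, 0.1356]
tcp_rot: [[0.986, 0.169, -0.002], [0.169, -0.986, 0.003], [-0.002, -0.003, -1.0]]
ft_force: [1.1, 0.3, 0.4]
time: 36.6
tool_pos: [0.4925, -0.4446, 0.1402]
ft_force: [-0.8, -1.1, 4.6]
grip_width: 0.088
```

```bash
python3 -m jog '0 0 0.03 0 0 0 -1;0 0 0.07 0 0 0 -1;0 0 0.11 0 0 0 -1;0.02 0.015 0.13 0 0 0 -1;0.05 0.04 0.13 0 0 0 -1;0.08 0.065 0.13 0 0 0 -1;0.12 0.09 0.13 0 0 0 -1;0.15 0.115 0.13 0 0 0 -1' | grep -E 'pos|force|time|width'
python3 -m jog '0.01 0.001 0 0 0 0 -1;0.01 0.001 0 0 0 0 -1;0.01 0.001 -0.03 0 0 0 -1;0.01 0.001 -0.06 0 0 0 -1;0.01 0.001 -0.09 0 0 0 -1;0.01 0.001 -0.11 0 0 0 -1;0.01 0.001 -0.112 0 0 0 -1;0.01 0.001 -0.112 0 0 0 -1' | grep -E 'pos|force|time|width'
python3 - <<'E'
from h import *
pose()
E
```

```text
time: 37.27
tool_pos: [0.6407, -0.3296, 0.2684]
ft_force: [0.3, 0.1, -2.6]
grip_width: 0.085
time: 37.93
tool_pos: [0.6484, -0.3299, 0.1549]
ft_force: [-0.3, -0.1, -2.7]
grip_width: 0.087
t37.93 tcp [ 0.6484 -0.3299  0.1549] jaw -80.4 z [-0.002  0.001 -1.   ] F [-0.3 -0.1 -2.7] g 0.087 j6 0.92
```

```bash
python3 -m jog '0 0.012 0 0 0 0 -1;-0.001 0.024 0 0 0 0 -1;-0.001 0.034 0 0 0 0 -1;-0.001 0.039 0 0 0 0 -1;-0.001 0.039 -0.002 0 0 0 -1;-0.001 0.039 -0.004 0 0 0 -1;-0.001 0.039 -0.006 0 0 0 -1;-0.001 0.039 -0.006 0 0 0 -1' | grep -E 'pos|force|time|width'
```

```text
time: 38.6
tool_pos: [0.6491, -0.291, 0.1513]
ft_force: [-0.8, 0.1, 7.8]
grip_width: 0.091
```

```bash
python3 -m jog '0 0 0 0 0 0 -0.3;0 0 0 0 0 0 -0.3;0 0 0 0 0 0 -0.3;0 0 0 0 0 0 -0.3;0 0 0.04 0 0 0 -0.3;0 0 0.08 0 0 0 -0.3;0 0 0.12 0 0 0 -0.3;0 0 0.16 0 0 0 -0.3' | grep -E 'pos|force|time|width'
python3 -m jog '0 0 0.04 0 0 7 -0.3;0 0.02 0.08 0 0 14 0.2;-0.01 0.05 0.09 0 0 21 0.2;-0.015 0.09 0.09 0 0 28 0.2;-0.02 0.13 0.09 0 0 35 0.2;-0.03 0.17 0.09 0 0 42 0.2;-0.03 0.21 0.09 0 0 49 0.2;-0.03 0.21 0.09 0 0 49 0.2' | grep -E 'pos|force|time|width'
python3 -m jog '-0.05 0.3 0 0 0 40.5 0.2;-0.05 0.3 0 0 0 40.5 0.2;-0.05 0.3 0 0 0 40.5 0.2;-0.05 0.3 0 0 0 40.5 0.2;-0.05 0.3 0 0 0 40.5 0.2;-0.05 0.3 0 0 0 40.5 0.2;-0.05 0.3 0 0 0 40.5 0.2;-0.05 0.3 0 0 0 40.5 0.2'  | grep -E 'pos|force|time|width'
python3 -m jog '-0.007 0.032 0 0 0 0 0.2;-0.007 0.032 0 0 0 0 0.2;-0.007 0.032 0 0 0 0 0.2'  | grep -E 'pos|force|time|width'
python3 - <<'E'
from h import *
pose(); c=cam("top"); d=cam("side")
for o in cents(c,.012,300): print(*o)
save((np.hstack([d[0][200:330,300:440],c[0][170:300,190:440]]),),"s8.png",s=2)
E
```

```text
time: 39.27
tool_pos: [0.6483, -0.2904, 0.3104]
ft_force: [1.0, -0.6, 1.0]
grip_width: 0.35
time: 39.93
tool_pos: [0.6179, -0.074, 0.3996]
ft_force: [0.4, -0.1, -0.3]
grip_width: 0.599
time: 40.6
tool_pos: [0.5675, 0.2243, 0.3986]
ft_force: [0.2, 0.2, 0.2]
grip_width: 0.597
time: 40.85
tool_pos: [0.5616, 0.2523, 0.3985]
ft_force: [0.3, -0.4, 1.0]
grip_width: 0.603
t40.85 tcp [0.5616 0.2523 0.3985] jaw 9.3 z [-0.    -0.001 -1.   ] F [ 0.3 -0.4  1. ] g 0.603 j6 0.24
[0.456  0.2326] [-0.7 -0.2  0.7  0.2] [199. 266.] 1219.5
[ 0.6414 -0.2562] [-3.3 -1.   3.   1. ] [379.5 202. ] 964.5
```

View pics/s8.png

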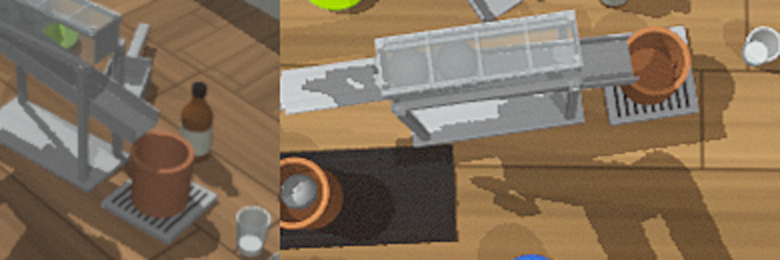

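```bash
python3 -m jog '0 0.002 -0.04 0 0 -0.3 0.2;0 0.002 -0.065 0 0 -0.3 0.2;0 0.002 -0.076 0 0 -0.3 0.2;0 0.002 -0.076 0 0 -0.3 0.2;0 0.002 -0.076 0 0 -0.3 -0.6;0 0.002 -0.076 0 0 -0.3 -1;0 0.002 -0.076 0 0 -0.3 -1;0 0.002 -0.076 0 0 -0.3 -1' 40 | grep -E 'pos|force|time|width'
python3 -m jog '0 0 0 0 0 0 -1;0 0 0 0 0 0 -1;-0.0015 0.01 0 0 0 0 -1;-0.003 0.02 0 0 0 0 -1;-0.0045 0.03 0 0 0 0 -1;-0.006 0.04 0 0 0 0 -1;-0.0075 0.05 0 0 0 0 -1;-0.009 0.057 0 0 0 0 -1' | grep -E 'pos|force|time|width'
python3 -m jog '0 0 0 0 0 0 -1;0 0 0 0 0 0 -1;0 0 0 0 0 0 -1' | grep -E 'pos|force|time|width'
```

```text
time: 41.62
tool_pos: [0.5607, 0.253, 0.3253]
ft_force: [-3.7, -2.0, 2.0]
grip_width: 0.263
time: 42.28
tool_pos: [0.5515, 0.3101, 0.3253]
ft_force: [-4.5, -5.4, 4.0]
grip_width: 0.268
time: 42.53
tool_pos: [0.5513, 0.3113, 0.3252]
ft_force: [-5.7, -0.1, 3.9]
grip_width: 0.263
```

```bash
python3 -m jog '0 0 0 0 0 0 0.2;0 0 0 0 0 0 0.2;0 0 0 0 0 0 0.2;0 0 0 0 0 0 0.2;0 0 0.03 0 0 0 0.2;0 0 0.06 0 0 0 0.2;0 0 0.078 0 0 0 0.2;0 0 0.078 0 0 0 0.2' | grep -E 'pos|force|time'
python3 -m jog '0.045 -0.3 0 0 0 -45 -0.2;0.045 -0.3 0 0 0 -45 -0.2;0.045 -0.3 0 0 0 -45 -0.2;0.045 -0.3 0 0 0 -45 -0.2;0.045 -0.3 0 0 0 -45 -0.2;0.045 -0.3 0 0 0 -45 -0.2;0.045 -0.3 0 0 0 -45 -0.2;0.045 -0.3 0 0 0 -45 -0.2' | grep -E 'pos|force|time'
python3 -m jog '0.026 -0.15 0 0 0 -22 -0.2;0.026 -0.15 0 0 0 -22 -0.2;0.026 -0.15 0 0 0 -22 -0.2;0.026 -0.15 0 0 0 -22 -0.2' | grep -E 'pos|force|time'
python3 - <<'E'
from h import *
pose(); d=cam("side"); c=cam("top")
for o in cents(c,.012,300): print(*o)
save((np.hstack([d[0][200:330,300:440],c[0][170:300,190:440]]),),"s9.png",s=2)
E
```

```text
time: 43.2
tool_pos: [0.5537, 0.3109, 0.4063]
ft_force: [-1.4, 0.5, 1.2]
time: 43.87
tool_pos: [0.5979, 0.0051, 0.4]
ft_force: [0.5, 0.1, -0.0]
time: 44.2
tool_pos: [0.6237, -0.1428, 0.3999]
ft_force: [-0.4, -0.2, -0.1]
t44.20 tcp [ 0.6237 -0.1428  0.3999] jaw -58.5 z [-0.001 -0.001 -1.   ] F [-0.4 -0.2 -0.1] g 0.397 j6 0.78
[0.4546 0.2326] [-0.7 -0.7  0.7  0.7] [199.  266.5] 1200.0
[0.4528 0.3706] [-1.5 -0.7  1.6  0.7] [149.  266.5] 1271.0
[ 0.6415 -0.2588] [-5.4 -1.   5.   1. ] [380.5 202. ] 734.0
```

View pics/s9.png

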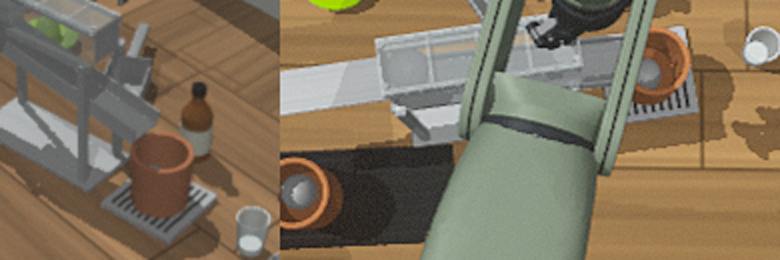

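```bash
python3 -m jog '0.025 -0.15 0 0 0 -22 -0.2;0.025 -0.15 0 0 0 -22 -0.2;0.025 -0.15 0 0 0 -22 -0.2;0.025 -0.15 0 0 0 -22 -0.2;0.025 -0.15 0 0 0 -22 -0.2;0.025 -0.15 0 0 0 -22 -0.2;0.025 -0.15 -0.02 0 0 -22 -0.2;0.025 -0.15 -0.04 0 0 -22 -0.2' | grep -E 'pos|rot|time'
python3 -m jog '0 0 -0.04 0 0 0 -0.2;0 0 -0.08 0 0 0 -0.2;0 0 -0.12 0 0 0 -0.2;0 0 -0.16 0 0 0 -0.2;0 0 -0.19 0 0 0 -0.2;0 0 -0.208 0 0 0 -0.2;0 0 -0.208 0 0 0 -0.2;0 0 -0.208 0 0 0 -0.2' | grep -E 'pos|force|time|rot'
python3 -m jog '0 0 0 0 0 0 -1;0 0 0 0 0 0 -1;0 0 0 0 0 0 -1;0 0 0 0 0 0 -1;0 0 0 0 0 0 -1;0 0 0 0 0 0 -1;0 0 0 0 0 0 -1' 60 | grep -E 'pos|force|time|width'
```

```text
time: 44.97
tool_pos: [0.6491, -0.2874, 0.362]
tcp_rot: [[0.985, 0.174, 0.003], [0.174, -0.985, -0.0], [0.003, 0.001, -1.0]]
time: 45.63
tool_pos: [0.6486, -0.2874, 0.1526]
tcp_rot: [[0.985, 0.174, -0.001], [0.174, -0.985, 0.001], [-0.001, -0.001, -1.0]]
ft_force: [1.1, -0.4, -0.3]
time: 46.22
tool_pos: [0.6492, -0.29, 0.1559]
ft_force: [-0.5, -1.5, 5.9]
grip_width: 0.089
```

```bash
python3 -m jog '0 0 0.004 0 0 0 -1;0 0 0.007 0 0 0 -1;0.002 -0.012 0.007 0 0 0 -1;0.004 -0.024 0.007 0 0 0 -1;0.0055 -0.036 0.007 0 0 0 -1;0.007 -0.048 0.007 0 0 0 -1;0.007 -0.05 0.04 0 0 0 -1;0.007 -0.05 0.08 0 0 0 -1' | grep -E 'pos|force|time|width'
python3 -m jog '0 0 0.04 0 0 0 -1;-0.03 0 0.07 0 0 0 -1;-0.07 0 0.08 0 0 0 -1;-0.11 0.01 0.08 0 0 0 -1;-0.145 0.03 0.08 0 0 0 -1;-0.17 0.055 0.08 0 0 0 -1;-0.182 0.09 0.08 0 0 0 -1;-0.182 0.13 0.08 0 0 0 -1' | grep -E 'pos|force|time|width'
python3 -m jog '0 0.04 0 0 0 0 -1;0 0.08 0 0 0 0 -1;0 0.12 0 0 0 0 -1;0 0.16 0 0 0 0 -1;0 0.2 0 0 0 0 -1;0 0.24 0 0 0 0 -1;0 0.268 0 0 0 0 -1;0 0.268 0 0 0 0 -1' | grep -E 'pos|force|time|width'
python3 - <<'E'
from h import *
pose()
E
```

```text
time: 46.88
tool_pos: [0.6537, -0.3412, 0.2281]
ft_force: [0.4, -0.3, -3.1]
grip_width: 0.088
time: 47.55
tool_pos: [0.4705, -0.2104, 0.3131]
ft_force: [0.5, -0.1, -3.9]
grip_width: 0.082
time: 48.22
tool_pos: [0.4739, 0.0623, 0.3131]
ft_force: [-0.8, -0.3, -3.9]
grip_width: 0.085
t48.22 tcp [0.4739 0.0623 0.3131] jaw -79.9 z [ 0.     0.003 -1.   ] F [-0.8 -0.3 -3.9] g 0.085 j6 1.50
```

```bash
python3 -m jog '-0.005 0 -0.03 0 0 0 -1;-0.005 0 -0.07 0 0 0 -1;-0.005 0 -0.11 0 0 0 -1;-0.005 0 -0.135 0 0 0 -1;-0.005 0 -0.15 0 0 0 -1;-0.005 0 -0.155 0 0 0 -1;-0.005 0 -0.158 0 0 0 -1;-0.005 0 -0.16 0 0 0 -1' | grep -E 'pos|force|time|width'
python3 -m jog '0 0 -0.001 0 0 0 -1;0 0 -0.002 0 0 0 -1;0 0 -0.003 0 0 0 -1;0 0 -0.003 0 0 0 -1;0 0 -0.003 0 0 0 -1' | grep -E 'pos|force|time|width'
```

```text
time: 48.88
tool_pos: [0.4696, 0.0581, 0.1534]
ft_force: [0.3, -0.2, -3.0]
grip_width: 0.082
time: 49.3
tool_pos: [0.4696, 0.0582, 0.1513]
ft_force: [1.2, -6.1, 6.0]
grip_width: 0.086
```

```bash
python3 -m jog '0 0 0 0 0 0 -0.2;0 0 0 0 0 0 -0.2;0 0 0 0 0 0 -0.2;0 0 0 0 0 0 -0.2;0 0 0.04 0 0 0 -0.2;0 0 0.08 0 0 0 -0.2;0 0 0.12 0 0 0 -0.2;0 0 0.16 0 0 0 -0.2' | grep -E 'pos|force|time|width'
python3 -m jog '0.02 0.08 0.09 0 0 50 0.2;0.02 0.08 0.09 0 0 50 0.2;0.02 0.08 0.09 0 0 50 0.2;0.02 0.08 0.09 0 0 50 0.2;0.02 0.08 0.09 0 0 50 0.2;0.02 0.08 0.09 0 0 50 0.2;0.02 0.08 0.09 0 0 50 0.2;0.02 0.08 0.09 0 0 50 0.2' | grep -E 'pos|force|time|width'
python3 -m jog '0.061 0.173 0 0 0 39 0.2;0.061 0.173 0 0 0 39 0.2;0.061 0.173 0 0 0 39 0.2;0.061 0.173 0 0 0 39 0.2;0.061 0.173 0 0 0 39 0.2;0.061 0.173 0 0 0 39 0.2;0.061 0.173 0 0 0 39 0.2;0.061 0.173 0 0 0 39 0.2' | grep -E 'pos|force|time|width'
python3 - <<'E'
from h import *
pose(); c=cam("top")
print([o[0] for o in cents(c,.006,300)])
E
```

```text
time: 49.97
tool_pos: [0.468, 0.0588, 0.3116]
ft_force: [0.5, 0.3, -0.2]
grip_width: 0.4
time: 50.63
tool_pos: [0.4883, 0.1389, 0.3996]
ft_force: [0.5, -1.1, -0.0]
grip_width: 0.604
time: 51.3
tool_pos: [0.5494, 0.3117, 0.3994]
ft_force: [-0.2, 0.2, 0.0]
grip_width: 0.601
t51.30 tcp [0.5494 0.3117 0.3994] jaw 8.7 z [-0.001 -0.    -1.   ] F [-0.2  0.2  0. ] g 0.601 j6 0.35
[array([0.4551, 0.2343]), array([0.4532, 0.3744]), array([0.461 , 0.1004])]
```

```bash
python3 -m jog '0.002 0 -0.04 0 0 0.3 0.2;0.002 0 -0.065 0 0 0.3 0.2;0.002 0 -0.076 0 0 0.3 0.2;0.002 0 -0.076 0 0 0.3 0.2;0.002 0 -0.076 0 0 0.3 -0.6;0.002 0 -0.076 0 0 0.3 -1;0.002 0 -0.076 0 0 0.3 -1;0.002 0 -0.076 0 0 0.3 -1' 40 | grep -E 'pos|force|time|width'
python3 -m jog '0 0 0 0 0 0 -1;0.0016 -0.01 0 0 0 0 -1;0.004 -0.025 0 0 0 0 -1;0.0064 -0.04 0 0 0 0 -1;0.0096 -0.06 0 0 0 0 -1;0.0126 -0.08 0 0 0 0 -1;0.0157 -0.1 0 0 0 0 -1;0.0188 -0.12 0 0 0 0 -1' | grep -E 'pos|force|time|width'
python3 -m jog '0.0025 -0.015 0 0 0 0 -1;0.0045 -0.028 0 0 0 0 -1;0.006 -0.038 0 0 0 0 -1;0.007 -0.045 0 0 0 0 -1;0.0078 -0.049 0 0 0 0 -1;0.0078 -0.049 0 0 0 0 -1' | grep -E 'pos|force|time|width'
```

```text
time: 52.02
tool_pos: [0.5512, 0.3115, 0.3264]
ft_force: [-4.6, -1.5, 5.6]
grip_width: 0.266
time: 52.68
tool_pos: [0.5702, 0.1925, 0.3264]
ft_force: [-3.7, 4.1, 4.7]
grip_width: 0.264
time: 53.18
tool_pos: [0.5784, 0.1423, 0.3265]
ft_force: [-2.5, 0.2, 6.2]
grip_width: 0.264
```

```bash
python3 -m jog '0.0008 -0.005 0 0 0 0 -1;0.0014 -0.009 0 0 0 0 -1;0.0014 -0.009 0 0 0 0 -1;0.0014 -0.009 0 0 0 0 -1' | grep -E 'pos|force'
python3 -m jog '0 -0.002 0 0 0 0 -1;0 -0.003 0 0 0 0 -1;0 -0.003 0 0 0 0 -1;0 -0.003 0 0 0 0 -1' | grep -E 'pos|force'
python3 -m jog '0 -0.002 0 0 0 0 -1;0 -0.003 0 0 0 0 -1;0 -0.003 0 0 0 0 -1;0 -0.003 0 0 0 0 -1' | grep -E 'pos|force'
```

```text
tool_pos: [0.5797, 0.1338, 0.3264]
ft_force: [-3.0, 0.2, 5.7]
tool_pos: [0.58, 0.1314, 0.3265]
ft_force: [-2.4, 1.7, 5.5]
tool_pos: [0.5804, 0.1287, 0.3265]
ft_force: [-1.1, 2.6, 6.5]
```

```bash
python3 -m jog '0 -0.002 0 0 0 0 -1;0 -0.003 0 0 0 0 -1;0 -0.003 0 0 0 0 -1;0 -0.003 0 0 0 0 -1' | grep -E 'pos|force'
python3 -m jog '0 -0.002 0 0 0 0 -1;0 -0.003 0 0 0 0 -1;0 -0.003 0 0 0 0 -1' | grep -E 'pos|force'
python3 -m jog '0 -0.002 0 0 0 0 -1;0 -0.002 0 0 0 0 -1;0 -0.002 0 0 0 0 -1' | grep -E 'pos|force'
```

```text
tool_pos: [0.5804, 0.1282, 0.3264]
ft_force: [-0.4, 11.1, 5.3]
tool_pos: [0.5804, 0.1277, 0.3264]
ft_force: [0.1, 19.7, 3.8]
tool_pos: [0.5804, 0.1274, 0.3264]
ft_force: [0.1, 24.2, 3.6]
```

```bash
python3 -m jog '0 0.005 0 0 0 0 -1;0 0.005 0 0 0 0 0.2;0 0.005 0 0 0 0 0.2;0 0.005 0 0 0 0 0.2;0 0.005 0 0 0 0 0.2;0 0.005 0.03 0 0 0 0.2;0 0.005 0.06 0 0 0 0.2;0 0.005 0.09 0 0 0 0.2' | grep -E 'pos|force|time'
python3 -m jog '-0.15 -0.25 0 0 0 0 0.2;-0.15 -0.25 0 0 0 0 0.2;-0.15 -0.25 0 0 0 0 0.2;-0.15 -0.25 0 0 0 0 0.2;-0.15 -0.25 0 0 0 0 0.2;-0.15 -0.25 0 0 0 0 0.2;-0.15 -0.25 0 0 0 0 0.2;-0.15 -0.25 0 0 0 0 0.2' | grep -E 'pos|force|time'
python3 - <<'E'
from h import *
pose(); c=cam("top"); d=cam("side")
print([o[0] for o in cents(c,.006,300)])
save((np.hstack([c[0][100:300,80:480],np.zeros((200,0,3),np.uint8)]),),"f1.png",s=2)
save(d,"f2.png",(170,130,470,350),2.6)
E
```

```text
time: 55.68
tool_pos: [0.5794, 0.1238, 0.4145]
ft_force: [0.7, 0.4, 0.1]
time: 56.35
tool_pos: [0.4259, -0.1306, 0.4143]
ft_force: [-0.5, 1.0, -0.9]
t56.35 tcp [ 0.4259 -0.1306  0.4143] jaw 8.7 z [-0.001 -0.004 -1.   ] F [-0.5  1.  -0.9] g 0.599 j6 -0.47
[array([0.4532, 0.373 ]), array([0.4565, 0.2344]), array([0.461 , 0.1017])]
```

View pics/f1.png

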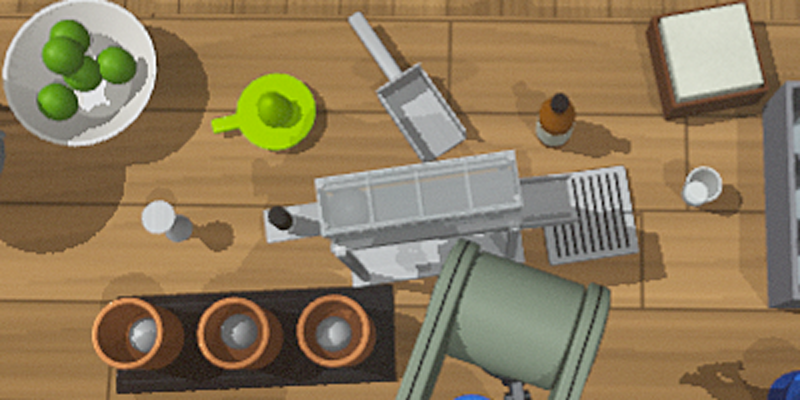

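View pics/f2.png

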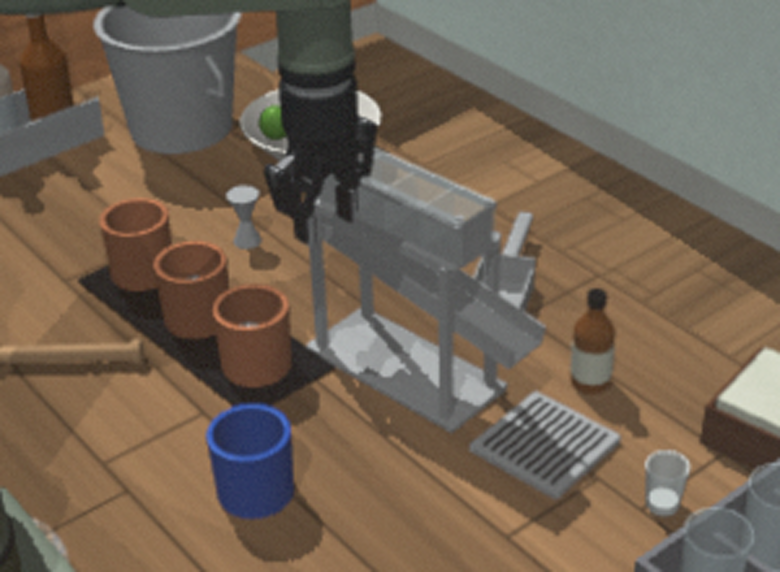

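The pictures show three copper tumblers upright on the mat at (130,333), (237,332) and (335,330) in the top crop, each with one ball. The spare ball is in bay 4 at (343,205), the gate is home with the knob at (280,217), and the tray is empty. The bystanders sit at their starting pixels, so I'm handing in.

```bash
python3 -c "
from cell import workorder; print(workorder.finish_job())"
```

```text
the job is handed in; nothing more can be done
None
```

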